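Put the monorail away for the night

TASK

Close down the monorail for the night: first bring the throttle lever on the controller back upright to idle, then swing the birch cabinet's door, which stands ajar, wide open and pull the white drawer out until it stops. Put every purple monorail car down inside the drawer, push it fully home, and push the door shut until its catch snaps and holds it. Leave the rest of the layout standing where it is.

Things in the scene. Friction and masses are not known exactly. Their poses are not given: they have to be found in the camera images.
- car1: lead car of the purple plastic monorail, 92 mm long (x, sloping nose at +x), 34 mm wide (y), 40 mm high (z) with straight sides; origin at its middle, 20 mm above the table as it stands; about 0.11 kg; starts standing on the table to the right of the cabinet. Two to four cars are there in a run; an absent car reads None
- car2: middle car of the purple plastic monorail, windowed alike at both ends, otherwise like car1: 92 x 34 x 40 mm, origin at its middle; may be absent (None)
- car3: middle car of the purple plastic monorail, windowed alike at both ends, otherwise like car1: 92 x 34 x 40 mm, origin at its middle; may be absent (None)
- car4: second lead car of the purple plastic monorail, 92 mm long (x, sloping nose at +x), 34 mm wide (y), 40 mm high (z) with straight sides; origin at its middle, 20 mm above the table as it stands; about 0.11 kg; starts standing on the table to the right of the cabinet. Two to four cars are there in a run; an absent car reads None
- cabinet: low birch storage cabinet, fixed, left of centre, 220 mm deep (x), 280 mm wide (y), 92 mm high; origin at the centre of its underside, open front towards -x (the robot's side). Its top board ends 65 mm behind the front edge, so that the drawer's pull can be reached from above while the drawer is home
- drawer (a joint): the white plastic drawer's travel out of the cabinet, m: 0 = fully home, 0.17 = at its stop; slides along the cabinet's -x with 1 to 2 N of friction and stays where it is left. Starts home. It meets the door unless that is open to 1.5 rad or more
- drawer_in (a point): centre of the drawer's inner floor, 17 mm above the table, moves with the drawer; axes as the cabinet's (x = depth, y = width). Inside 158 mm (x) by 234 mm (y), walls 5 mm thick and 40 mm high inside (top edge 57 mm above the table)
- door (a joint): the cabinet door's angle, rad: 0 = shut, seated on its catch; starts ajar at 0.6 to 1.1, stop at 1.8. Hinged at the cabinet's front left (+y) corner; wide open, it stands towards the robot, left of the drawer. Turns easily (under 1 N) and stays where left. A spring roller catch at the free edge resists from 0.055 rad and snaps over at about 0.025 rad; 9 N at 190 mm from the hinge do it
- door_hinge (a point): on the door's vertical hinge line, in the plane of its inner face, 47 mm above the table; axes turn with the door: -y runs from the hinge to the free edge, -x is the outer face's normal. The door is a birch panel 270 mm wide, 12 mm thick (x from 0 to -12 mm here), 4 to 90 mm above the table
- door_edge (a point): middle of the door's free edge on the outer face (in the door's axes 12 mm out from and 270 mm along from the hinge). A wooden knob, 18 mm across and 18 mm long, stands on the outer face 18 mm in from this edge
- controller: black train controller, fixed on the table at the right, 140 (x) x 100 (y) x 50 mm high, origin at the centre of its underside
- throttle (a joint): the throttle lever's angle, rad: 0 = upright = idle, positive = leaning towards the controller's +x (away from the robot); range -0.75 to 0.75; starts at 0.35 to 0.68; friction holds it where it is left; about 1.5 N at the grip moves it
- throttle_pivot (a point): the lever's pivot on the controller's centre, 45 mm above the table; the lever swings in the controller's x-z plane
- throttle_grip (a point): centre of the lever's T-grip, 85 mm from the pivot: a grey round bar 18 mm thick and 46 mm long, lying along the controller's y; the lever under it is 12 mm wide (y), 10 mm thick
- dome: bystander: clear glass dome on a dark wooden disc, 110 mm across, 135 mm high; origin under its centre
- lamp: bystander: stainless steel signal lamp, foot 60 mm across, 180 mm high; origin under its centre
- depot: bystander: wooden fuel depot (tank, pump and hut) on a board 110 x 170 mm, 75 mm high, left of the cabinet; origin under its centre
- wagon: bystander: natural wood tank wagon, 100 x 38 x 58 mm, not a monorail car; origin under its centre
- tree1: bystander: small wooden tree, 38 mm foot, 70 mm high, just behind the cars; origin under its centre
- tree2: bystander: another such tree, nearer the robot
- bridge: bystander: wooden bridge, 108 x 45 x 62 mm, at the back right; origin under its centre
- drawer_pull (a point): grip point of the drawer's pull, at mid thickness and mid length, on its top edge: the pull is a white upright fin in the middle of the drawer's front, 12 mm thick (y), standing 28 mm out (x), from 20 to 66 mm above the table; to be pinched from above across its thickness. The drawer's front wall begins 14 mm behind this point
Mind the look-alikes: they are no part of the job. What is shaped like the car3 but red or turquoise is not meant.

How it is judged (in metres and radians):
On the way, in this order (a step that is already met when the one before it is completed fails the run):
1. the throttle lever stands upright at idle (value of joint throttle between -0.12 and 0.12 rad), for 0.3 s.
2. the drawer is pulled out to its stop (value of joint drawer above 0.162 m), for 0.2 s.
3. every monorail car lies in the drawer (x of car1 in the frame of drawer_in between -0.075 and 0.075 m and y of car1 in the frame of drawer_in between -0.112 and 0.112 m and z of car1 in the frame of drawer_in between 0.005 and 0.04 m and x of car2 in the frame of drawer_in between -0.075 and 0.075 m and y of car2 in the frame of drawer_in between -0.112 and 0.112 m and z of car2 in the frame of drawer_in between 0.005 and 0.04 m and x of car3 in the frame of drawer_in between -0.075 and 0.075 m and y of car3 in the frame of drawer_in between -0.112 and 0.112 m and z of car3 in the frame of drawer_in between 0.005 and 0.04 m and x of car4 in the frame of drawer_in between -0.075 and 0.075 m and y of car4 in the frame of drawer_in between -0.112 and 0.112 m and z of car4 in the frame of drawer_in between 0.005 and 0.04 m), for 0.3 s.
4. the drawer is fully home (all of step 3 and value of joint drawer below 0.008 m), for 0.2 s.
5. the door is shut on its catch (value of joint door below 0.02 rad), for 0.3 s.
At the end, for the whole second after the job is handed in: Lever within 0.12 rad of upright; drawer within 8 mm of home; door within 0.02 rad of shut, on its catch; every car present at rest inside the drawer, none on top of another. Bystanders upright and within 40 mm of where they stood (all of step 1 and all of step 4 and value of joint door below 0.02 rad and linear speed of each of car1, car2, car3, car4 below 0.02 m/s); the robot touches nothing.
It fails at once if the glass dome is knocked away or over (distance of dome from where it was at the start of the episode above 0.04 m or angle between dome's own z axis and vertical above 0.5 rad).
It fails at once if the signal lamp is knocked away or over (distance of lamp from where it was at the start of the episode above 0.04 m or angle between lamp's own z axis and vertical above 0.5 rad).
It fails at once if the fuel depot, tank wagon, bridge or a tree is knocked away or over (distance of any of depot, wagon, bridge, tree1, tree2 from where it was at the start of the episode above 0.04 m or angle between any of depot, wagon, bridge, tree1, tree2's own z axis and vertical above 0.5 rad).
Of car1, car2, car3, car4 only 2 to 4 are there at a start; the rules pass over those that are not, and their reading is None.
At some moment in a run one of car1, car2, car3, car4 may be knocked a few centimetres aside while the robot is not near it.
Once in a run the grip may slacken for a moment while it holds something.
It also fails if it takes over 210 s, if anything falls off the work surface, if the arm or the gripper's body presses on something with over 40 N, if the wrist force passes 120 N, or if a joint passes its speed limit or range.

ROBOT

A 6-joint arm with a two-finger parallel gripper is mounted at the origin on the work surface. World frame = base frame: x ahead of the robot, y to its left, z up, the work surface at z = 0. Lengths are in mm, angles in degrees, forces in N, time in s.
With the tool pointing down it reaches from about 350 to 850 mm from the base axis. Payload 8.1 kg.
Tool frame: the origin (TCP) lies between the finger pads; the fingertips stand ahead of it and the grasp point (between the pads) lies 2 mm behind it (nose_length is the z of the fingertips in the tool frame, in mm); z points along the fingers, y is the direction in which the jaws open and shut (so a half turn about z gives the same grasp; the last joint's range is limited). The gripper opens to 85 mm and grips with 20 to 120 N. Pads are 22 mm wide; open, the fingers measure 114 mm over their backs; the gripper's body (76 mm by 85 mm) begins 54 mm behind the grasp point. The pads swing forward as they close: fully open they stand 13 mm farther back than shut.
Start: joints at [69.305, 7.471, 85.268, -0, 87.261, -4.893], TCP at [163.368, 577.336, 248.292] pointing down, gripper open.
Joint ranges: [-169.43, 169.43], [-51.17, 129.36], [1.28, 143.12], [-76.62, 256.62], [0, 156.53], [-152.29, 152.29]. Speed limits (degrees/s): [136.94, 136.94, 159.86, 180, 180, 180].

INTERFACE

Orientations are given as [roll, pitch, yaw] about the fixed x, y, z axes, in that order (R = Rz(yaw) Ry(pitch) Rx(roll)).
In Python, from bench import * gives the robot as it stands.
- The arm moves only by the tool jog_arm, never from a script. Its argument "plan" is a list of rows, each a list of 3 entries, a list of its own where there are three numbers: the turn, a rotation vector about the tool's x, y, z in degrees, then the shift along the tool's x, y, z in m, then the gripper's target within -1 to 1 (fully open at 1, half-way at 0, shut at -1). A call has 1 to 12 rows; each row is the pose to reach, as a shift and turn from the pose commanded when the call began, along the tool's axes at that moment; what a row does not reach only later rows make up. A row lasts 1/8 s, in which the tool goes at most 62.5 mm and 10.7 degrees, less where a joint would pass 70% of its speed; a pose out of reach is approached as far as the arm can. A call with a gripper value outside its range is refused whole. The fingers move at their own pace and stop on an object; "force" is the grip in N (left out, the last holds). Time passes only in rows, so rows that repeat a pose let the fingers close. It gives the time, the measured TCP pose, the force and the opening at its end, in the units of the state.
- sense(): the state, without advancing time (a new reading comes with each control period).
- snapshot(name): name is "scene" or "top" or "wrist"; returns (picture, depth): 420x560x3 uint8, blue, green, red; 420x560 float32, mm along the optical axis (not along the pixel's ray), 0 where there is no reading.
- camera_info(name): a dict with "fov_y" (degrees; the focal length in pixels is half the picture's height over the tangent of half this angle, whatever the lens; pixels are square), "cx", "cy" (the principal point, pixels), "origin" and "orientation" of the camera in the world. Camera axes: x right, y down, z forward; pixel columns grow to the right and rows downward; lengths in mm; the calibration is good to about 2 mm. A picture is of the moment at which its call begins: read the wrist's pose just before it. camera_info takes no time and is no camera call; for the wrist camera it gives the pose at the moment of the call.
- hand_in(): hands the job in, once; it reports no verdict.
The state is a dict: "time": time; "joint_pos": joint angles; "qd": joint speeds; "joint_efforts": joint torques, N m; "tool_pos": TCP position; "tcp_rot": TCP orientation; "ft_force": force on the tool from outside, world axes, zero at the start; "wrist_torque": the same for the moment, N m; "finger_gap": finger opening in mm.
Only numpy, scipy, OpenCV 4.12 (cv2) and the standard library are available. Lean on these libraries where they do the work, as an engineer would, in place of code of your own. Each camera call takes 0.05 s, during which the arm holds its last target.

## Working session

There is one attempt and no reset: what is moved stays moved. The work goes in short steps, Python scripts to look and compute and a tool call to move; the robot and the scene stay as the last step left them, time stands still between calls to the robot, and variables do not carry over. Pictures are saved under pics/ and viewed, and the job is handed in when it is done.

Besides the shell and the picture viewer there is one more tool, called after "Call:" as a command line: name --argument value ..., lists and objects as JSON in quotes. jog_arm: Moves the arm, as the interface text tells. Its arguments: {"type":"object","properties":{"plan":{"type":"array","items":{"type":"array"}},"force":{"type":"number"}},"required":["plan"]}

```bash
ls; mkdir -p pics
python3 - <<'E'
from bench import *
import cv2
print(sense())
for n in ["scene","top","wrist"]:
    print(n,camera_info(n))
    im,d=snapshot(n)
    cv2.imwrite(f"pics/{n}0.png",im)
    import numpy as np
    np.save(f"pics/{n}0.npy",d)
E
```

```text
pics
{'time': 0.0, 'joint_pos': array([ 6.93022468e+01,  7.51549669e+00,  8.53322525e+01,  3.19797467e-04,
        8.72630624e+01, -4.89201743e+00]), 'qd': array([ 0.02657702, -0.02530667, -0.11202074,  0.00211676,  0.0420328 ,
       -0.04841652]), 'joint_efforts': array([ 2.19415895e-03, -5.69411480e+01, -5.00542903e+01, -1.52312591e-04,
        1.52702577e-02, -4.06930553e-06]), 'tool_pos': array([163.19711712, 576.80803078, 247.21188116]), 'tcp_rot': array([-1.79889619e+02, -9.76803532e-03,  1.64194239e+02]), 'ft_force': array([-0.86008423,  0.82500337,  0.13471426]), 'wrist_torque': array([ 0.0442484 ,  0.01540371, -0.01994973]), 'finger_gap': 85.25827527894897}
scene {'fov_y': 43.56858266357247, 'cx': 277.7792955515407, 'cy': 216.39801578086931, 'origin': array([1630.65233006, -378.02850576,  906.2512707 ]), 'orientation': array([-123.50598729,   -0.91809028,   70.33549175])}
top {'fov_y': 53.63972507730554, 'cx': 282.3411978089076, 'cy': 205.53359561695584, 'origin': array([ 424.95803442,   32.62003205, 1218.91834553]), 'orientation': array([-176.72844767,   -1.1286158 ,  -89.49852825])}
wrist {'fov_y': 63.15971587651448, 'cx': 276.8028129174303, 'cy': 210.3827239873171, 'origin': array([ 97.95717185, 596.67893101, 371.74203833]), 'orientation': array([1.64355723e+02, 6.80214450e-02, 7.41954989e+01])}
```

View pics/top0.png

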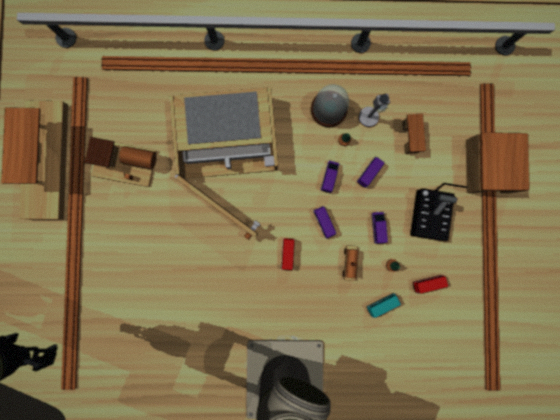

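View pics/scene0.png

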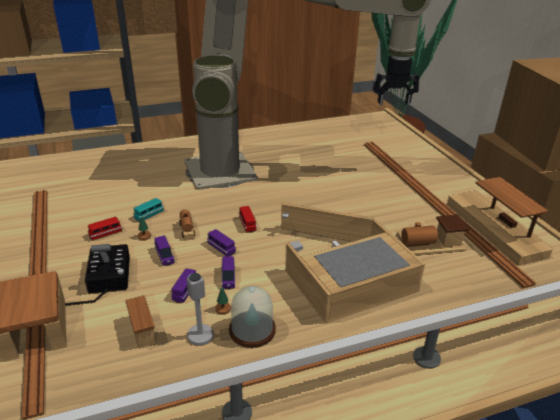

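View pics/wrist0.png

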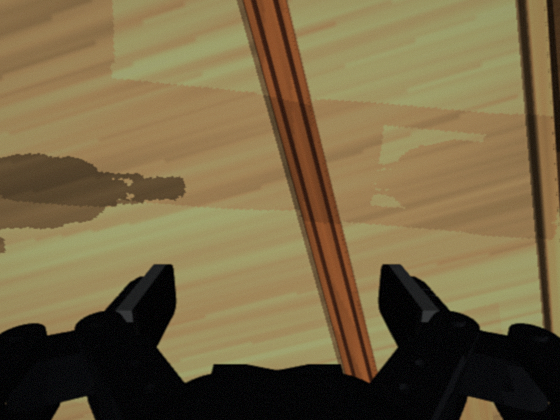

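```bash
cat > h.py <<'E'
import numpy as np, cv2
from scipy.spatial.transform import Rotation as Ro
from bench import *
def rot(rpy): return Ro.from_euler('xyz',rpy,degrees=True)
def K(ci,h=420):
    f=h/2/np.tan(np.radians(ci['fov_y']/2)); return f,ci['cx'],ci['cy']
def deproj(ci,u,v,d):
    f,cx,cy=K(ci); u=np.asarray(u,float);v=np.asarray(v,float);d=np.asarray(d,float)
    p=np.stack([(u-cx)/f*d,(v-cy)/f*d,d],-1)
    return rot(ci['orientation']).apply(p.reshape(-1,3)).reshape(p.shape)+ci['origin']
def atz(ci,u,v,z):
    a=deproj(ci,u,v,1.0)-ci['origin']; return ci['origin']+a*(z-ci['origin'][2])/a[2]
def proj(ci,P):
    f,cx,cy=K(ci); q=rot(ci['orientation']).inv().apply(np.atleast_2d(P)-ci['origin'])
    return np.stack([q[:,0]/q[:,2]*f+cx,q[:,1]/q[:,2]*f+cy],-1)
def cloud(ci,d):
    v,u=np.mgrid[:d.shape[0],:d.shape[1]]
    P=deproj(ci,u,v,d); P[d<=0]=np.nan; return P
def plan(pos,rpy,cur_pos,cur_rpy):
    R0=rot(cur_rpy); dr=(R0.inv()*rot(rpy)).as_rotvec(degrees=True); ds=R0.inv().apply(np.array(pos)-np.array(cur_pos))/1000
    return np.round(dr,2),np.round(ds,4)
def crop(im,x0,y0,x1,y1,s,name):
    cv2.imwrite(name,cv2.resize(im[y0:y1,x0:x1],None,fx=s,fy=s,interpolation=cv2.INTER_CUBIC))
E
python3 - <<'E'
from h import *
im=cv2.imread('pics/top0.png'); d=np.load('pics/top0.npy')
crop(im,290,80,480,270,3.1,'pics/t_right.png')
crop(im,160,80,300,250,3.5,'pics/t_cab.png')
ci=camera_info('top'); P=cloud(ci,d)
for u,v in [(300,300),(150,250),(450,330),(240,115),(225,95),(331,178),(372,172),(325,222),(380,228),(425,225),(444,203),(288,254),(225,160),(215,200),(270,160),(420,130)]:
    print(u,v,P[v,u].round(1))
E
```

```text
300 300 [220.7 -44.4   1.1]
150 250 [ 3.617e+02  3.925e+02 -1.000e-01]
450 330 [ 136.8 -481.9    1.2]
240 115 [738.6 129.8  88.1]
225 95 [792.3 171.3  93.5]
331 178 [ 572.3 -127.9   44.4]
372 172 [ 591.7 -246.8   38.4]
325 222 [ 446.9 -112.1   36.5]
380 228 [ 431.2 -269.    39.1]
425 225 [ 440.8 -395.3   47. ]
444 203 [ 500.2 -427.6  102.6]
288 254 [355.7  -7.1  42.3]
225 160 [616.9 171.7  65.3]
215 200 [509.3 207.1  -1.6]
270 160 [614.6  45.9  88.1]
420 130 [ 710.1 -378.8   61.1]
```

View pics/t_right.png

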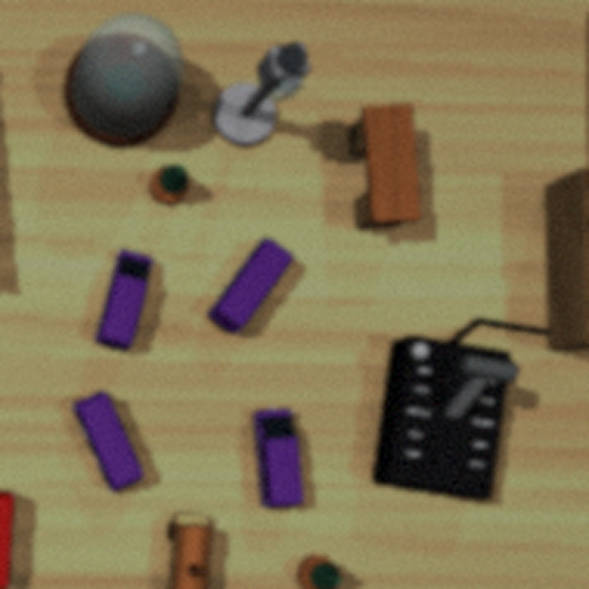

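View pics/t_cab.png

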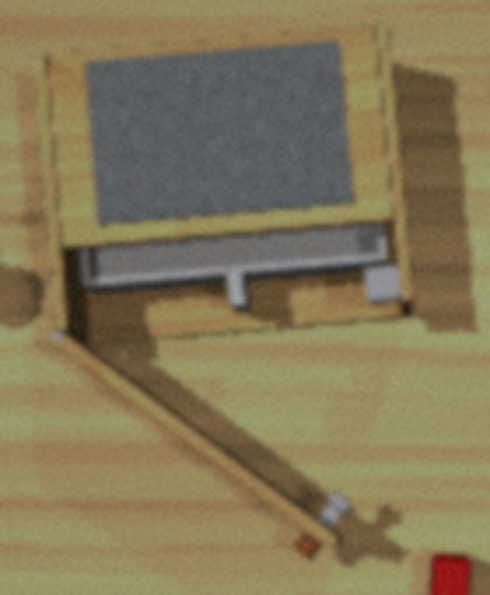

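Run:
```python
from h import *
im=cv2.imread('pics/top0.png'); d=np.load('pics/top0.npy')
ci=camera_info('top'); P=cloud(ci,d)
hsv=cv2.cvtColor(im,cv2.COLOR_BGR2HSV)
m=((hsv[...,0]>120)&(hsv[...,0]<150)&(hsv[...,1]>90)).astype(np.uint8)
n,l,s,c=cv2.connectedComponentsWithStats(m)
for i in range(1,n):
    if s[i,4]<80: continue
    vv,uu=np.where(l==i); Q=P[vv,uu]; top=np.nanmedian(Q[:,2])
    cen=atz(ci,uu.astype(float),vv.astype(float),40.)
    r=cv2.minAreaRect(cen[:,:2].astype(np.float32))
    print(i,s[i],'top',top.round(1),'rect',np.round(r[0],1),np.round(r[1],1),round(r[2],1), 'cloud med',np.nanmedian(Q,0).round(1))
# controller & lever
sub=(P[...,2]>35)&(P[...,0]>380)&(P[...,0]<580)&(P[...,1]<-330)&(P[...,1]>-480)
Q=P[sub]
b=Q[(Q[:,2]<62)]
r=cv2.minAreaRect(b[:,:2].astype(np.float32)); print('ctrl',r,len(b))
t=Q[Q[:,2]>90]; print(len(t),t.mean(0),t.min(0),t.max(0)); r=cv2.minAreaRect(t[:,:2].astype(np.float32)); print(r)
t=Q[Q[:,2]>110]; print(len(t),t.mean(0)); 
# cabinet
sub=(P[...,2]>80)&(P[...,2]<100)&(P[...,0]>560)&(P[...,0]<860)&(P[...,1]>0)&(P[...,1]<320)
r=cv2.minAreaRect(P[sub][:,:2].astype(np.float32)); print('cab',r,cv2.boxPoints(r))
sub=(P[...,2]>70)&(P[...,2]<105)&(P[...,0]>380)&(P[...,0]<585)&(P[...,1]>0)&(P[...,1]<320)
r=cv2.minAreaRect(P[sub][:,:2].astype(np.float32)); print('door',r,cv2.boxPoints(r))
```

```text
Traceback (most recent call last):
  File "h.py", line 12, in atz
    a=deproj(ci,u,v,1.0)-ci['origin']; return ci['origin']+a*(z-ci['origin'][2])/a[2]
      ~~~~~~^^^^^^^^^^^^
  File "h.py", line 9, in deproj
    p=np.stack([(u-cx)/f*d,(v-cy)/f*d,d],-1)
ValueError: all input arrays must have the same shape
```

```bash
python3 - <<'E'
s=open('h.py').read()
s=s.replace("d=np.asarray(d,float)\n","d=np.asarray(d,float)+0*u\n").replace("return ci['origin']+a*(z-ci['origin'][2])/a[2]","return ci['origin']+a*(z-ci['origin'][2])/a[...,2:3]")
open('h.py','w').write(s)
E
cat > m1.py <<'E'
from h import *
im=cv2.imread('pics/top0.png'); d=np.load('pics/top0.npy')
ci=camera_info('top'); P=cloud(ci,d)
hsv=cv2.cvtColor(im,cv2.COLOR_BGR2HSV)
m=((hsv[...,0]>120)&(hsv[...,0]<150)&(hsv[...,1]>90)).astype(np.uint8)
n,l,s,c=cv2.connectedComponentsWithStats(m)
for i in range(1,n):
    if s[i,4]<80: continue
    vv,uu=np.where(l==i); Q=P[vv,uu]; top=np.nanmedian(Q[:,2])
    cen=atz(ci,uu.astype(float),vv.astype(float),40.)
    r=cv2.minAreaRect(cen[:,:2].astype(np.float32))
    print(i,s[i],'top',top.round(1),'rect',np.round(r[0],1),np.round(r[1],1),round(r[2],1), 'cloud med',np.nanmedian(Q,0).round(1))
sub=(P[...,2]>35)&(P[...,0]>380)&(P[...,0]<580)&(P[...,1]<-330)&(P[...,1]>-480)
Q=P[sub]
b=Q[(Q[:,2]<62)]
r=cv2.minAreaRect(b[:,:2].astype(np.float32)); print('ctrl',r,len(b))
t=Q[Q[:,2]>90]; print(len(t),t.mean(0),t.min(0),t.max(0)); r=cv2.minAreaRect(t[:,:2].astype(np.float32)); print(r)
t=Q[Q[:,2]>110]; print(len(t),t.mean(0)); 
sub=(P[...,2]>80)&(P[...,2]<100)&(P[...,0]>560)&(P[...,0]<860)&(P[...,1]>0)&(P[...,1]<320)
r=cv2.minAreaRect(P[sub][:,:2].astype(np.float32)); print('cab',r,cv2.boxPoints(r))
sub=(P[...,2]>70)&(P[...,2]<105)&(P[...,0]>380)&(P[...,0]<585)&(P[...,1]>0)&(P[...,1]<320)
r=cv2.minAreaRect(P[sub][:,:2].astype(np.float32)); print('door',r,cv2.boxPoints(r))
E
python3 m1.py
```

```text
5 [358 158  26  29 334] top 38.7 rect [ 591.3 -242.4] [31.5 90.1] 53.3 cloud med [ 591.6 -243.    38.7]
6 [322 161  16  31 294] top 38.4 rect [ 577.2 -125.7] [31.2 86.7] 76.1 cloud med [ 573.1 -125.1   38.4]
18 [315 207  21  31 333] top 39.1 rect [ 447.8 -111.5] [86.4 31.6] 24.3 cloud med [ 447.  -111.7   39.1]
22 [373 212  14  31 323] top 38.4 rect [ 433.4 -267.8] [86.2 35.1] 5.5 cloud med [ 428.3 -267.9   38.4]
ctrl ((472.0590515136719, -422.5644226074219), (101.12095642089844, 140.50714111328125), 81.13237762451172) 1579
154 [ 508.42608508 -426.37660807  120.65619412] [ 489.93515376 -450.02064853   91.43554261] [ 523.46408722 -405.88544853  131.42008134]
((505.8766784667969, -427.3211669921875), (44.24401092529297, 30.397226333618164), 78.1395034790039)
127 [ 510.78168546 -426.60714702  125.22239435]
cab ((690.181396484375, 175.87338256835938), (231.81320190429688, 284.3138427734375), 5.991756439208984) [[560.0689  305.15472]
 [589.74713  22.39412]
 [820.2939   46.59204]
 [790.61566 329.35266]]
door ((499.5061340332031, 190.6014404296875), (278.9954833984375, 35.64167785644531), 54.96445846557617) [[404.831     86.6119  ]
 [434.01428   66.150566]
 [594.1813   294.59097 ]
 [564.998    315.0523  ]]
```

```bash
cat > p.py <<'E'
# usage: p.py x y z yaw [x y z yaw ...] ; from cmd.json ; 'set' first to store last as commanded
import sys,json
from h import *
a=sys.argv[1:]
c=json.load(open('cmd.json')) 
if a and a[0]=='set': json.dump([float(v) for v in a[1:5]],open('cmd.json','w')); sys.exit()
a=np.array(a,float).reshape(-1,4); prev=np.array(c)
print('from',c)
for t in a:
    dr,ds=plan(t[:3],[180,0,t[3]],c[:3],[180,0,c[3]])
    n=max(np.linalg.norm(t[:3]-prev[:3])/62.5,abs(t[3]-prev[3])/10.7)
    print('turn',dr,'shift',ds,'rows>=%.1f'%n); prev=t
s=sense(); print('now',s['time'],s['tool_pos'].round(1),s['tcp_rot'].round(2),s['ft_force'].round(1),s['finger_gap'].round(1))
E
echo '[163.368,577.336,248.292,164.198]' > cmd.json
python3 p.py 430 300 300 130 500 0 300 105 500 -300 290 81 511 -427 240 81
```

```text
from [163.368, 577.336, 248.292, 164.198]
turn [ 0.  -0.  34.2] shift [-0.3321 -0.1942 -0.0517] rows>=6.2
turn [ 0.  -0.  59.2] shift [-0.4811 -0.4638 -0.0517] rows>=4.9
turn [-0.  -0.  83.2] shift [-0.5628 -0.7525 -0.0417] rows>=4.8
turn [-0.  -0.  83.2] shift [-0.608  -0.8717  0.0083] rows>=2.2Traceback (most recent call last):
  File "p.py", line 13, in <module>
    s=sense(); print('now',s['time'],s['tool_pos'].round(1),s['tcp_rot'].round(2),s['ft_force'].round(1),s['finger_gap'].round(1))
                                                                                                         ^^^^^^^^^^^^^^^^^^^^^
AttributeError: 'float' object has no attribute 'round'
```

Call:
jog_arm --plan '[[[0,0,10],[-0.055,-0.032,-0.0517],1],[[0,0,20],[-0.11,-0.065,-0.0517],1],[[0,0,30],[-0.17,-0.1,-0.0517],1],[[0,0,34.2],[-0.22,-0.13,-0.0517],1],[[0,0,34.2],[-0.277,-0.162,-0.0517],1],[[0,0,34.2],[-0.332,-0.194,-0.0517],1],[[0,0,40],[-0.362,-0.248,-0.0517],1],[[0,0,46],[-0.392,-0.302,-0.0517],1],[[0,0,52],[-0.422,-0.356,-0.0517],1],[[0,0,56],[-0.452,-0.41,-0.0517],1],[[0,0,59.2],[-0.4811,-0.4638,-0.0517],1],[[0,0,59.2],[-0.4811,-0.4638,-0.0517],1]]'

```text
time: 1.65
tool_pos: [500.1, -3.3, 299.6]
tcp_rot: [-180.0, 0.0, 104.7]
ft_force: [0.4, 0.1, -0.7]
finger_gap: 85.3
```

```bash
sed -i "s/s\['finger_gap'\].round(1)/round(s['finger_gap'],1)/" p.py; python3 p.py set 500 0 300 105;python3 p.py 500 -300 290 81 511 -427 240 81
```

```text
from [500.0, 0.0, 300.0, 105.0]
turn [ 0. -0. 24.] shift [-0.2898 -0.0776  0.01  ] rows>=4.8
turn [ 0. -0. 24.] shift [-0.4153 -0.0999  0.06  ] rows>=2.2
now 1.65 [500.1  -3.3 299.6] [-1.7996e+02  3.0000e-02  1.0473e+02] [ 0.4  0.1 -0.7] 85.3
```

Call:
jog_arm --plan '[[[0,0,6],[-0.058,-0.015,0],1],[[0,0,12],[-0.116,-0.03,0],1],[[0,0,18],[-0.174,-0.046,0],1],[[0,0,24],[-0.232,-0.062,0.005],1],[[0,0,24],[-0.29,-0.0776,0.01],1],[[0,0,24],[-0.345,-0.0876,0.03],1],[[0,0,24],[-0.39,-0.095,0.05],1],[[0,0,24],[-0.4153,-0.0999,0.06],1],[[0,0,24],[-0.4153,-0.0999,0.06],1],[[0,0,24],[-0.4153,-0.0999,0.06],1],[[0,0,24],[-0.4153,-0.0999,0.06],1]]'

```text
time: 3.02
tool_pos: [511.7, -425.8, 241.0]
tcp_rot: [179.9, 0.0, 81.1]
ft_force: [0.7, 0.1, 0.1]
finger_gap: 85.3
```

```bash
python3 p.py set 511 -427 240 81
python3 - <<'E'
from h import *
ci=camera_info('wrist'); im,d=snapshot('wrist'); cv2.imwrite('pics/w1.png',im); np.save('pics/w1.npy',d)
P=cloud(ci,d)
s=sense(); print(s['tool_pos'],s['tcp_rot'])
m=(P[...,2]>105)&(P[...,2]<140)&(P[...,0]>440)&(P[...,0]<570)&(np.abs(P[...,1]+425)<50)
v,u=np.where(m); print(u.min(),u.max(),v.min(),v.max(),len(u))
Q=P[m]; print(Q.mean(0),Q.max(0)); print(cv2.minAreaRect(Q[:,:2].astype(np.float32)))
m=(P[...,2]>46)&(P[...,2]<54)&(P[...,0]>380)&(P[...,0]<570)&(np.abs(P[...,1]+425)<80)
Q=P[m]; print(Q.mean(0));print(cv2.minAreaRect(Q[:,:2].astype(np.float32)))
E
```

```text
[ 511.65613738 -425.9683965   241.02679167] [1.79934449e+02 3.29922128e-02 8.10809218e+01]
262 290 181 243 1516
[ 512.70974456 -424.67391036  124.70387376] [ 524.63087757 -403.25201629  129.04333086]
((511.1559753417969, -426.2022399902344), (45.6493034362793, 21.473329544067383), 80.44835662841797)
[ 468.33028882 -415.31377119   48.7563237 ]
((473.4307861328125, -420.5906066894531), (97.5409164428711, 137.76072692871094), 81.12699127197266)
```

View pics/w1.png

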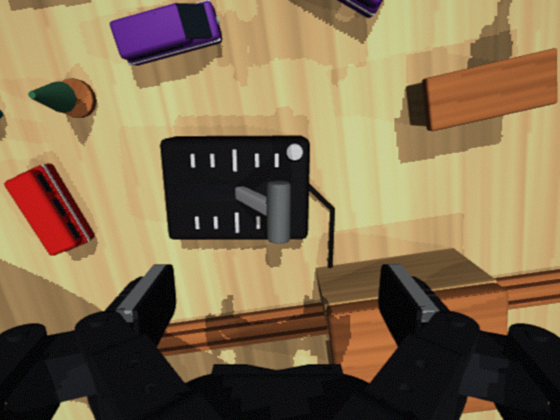

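Call:
jog_arm --plan '[[[0,0,0],[0,0,0.05],1],[[0,0,0],[0,0,0.095],1],[[0,0,0],[0,0,0.121],1],[[0,0,0],[0,0,0.121],1],[[0,0,0],[0,0,0.121],-1],[[0,0,0],[0,0,0.121],-1],[[0,0,0],[0,0,0.121],-1],[[0,0,0],[0,0,0.121],-1],[[0,0,0],[0,0,0.121],-1],[[0,0,0],[0,0,0.121],-1]]' --force 30

```text
time: 4.32
tool_pos: [511.5, -427.4, 120.4]
tcp_rot: [179.9, 0.1, 81.0]
ft_force: [0.2, 0.6, 6.1]
finger_gap: 21.4
```

Call:
jog_arm --plan '[[[0,0,0],[0,0,0],-1],[[0,0,0],[0,0,0],-1]]'

```text
time: 4.58
tool_pos: [511.5, -427.5, 120.4]
tcp_rot: [179.9, 0.1, 81.0]
ft_force: [0.7, 0.3, 5.0]
finger_gap: 21.7
```

Call:
jog_arm --plan '[[[0,0,0],[0,-0.006,-0.003],-1],[[0,0,0],[0.0005,-0.013,-0.0055],-1],[[0,0,0],[0.001,-0.019,-0.0075],-1],[[0,0,0],[0.0012,-0.026,-0.009],-1],[[0,0,0],[0.0015,-0.033,-0.01],-1],[[0,0,0],[0.0015,-0.039,-0.0105],-1],[[0,0,0],[0.0015,-0.039,-0.0105],-1],[[0,0,0],[0.0015,-0.039,-0.0105],-1],[[0,0,0],[0.0015,-0.039,-0.0105],-1]]'

```text
time: 5.7
tool_pos: [474.9, -421.7, 133.3]
tcp_rot: [179.6, 0.3, 81.0]
ft_force: [2.4, -2.3, 11.5]
finger_gap: 16.9
```

```bash
python3 p.py set 472.5 -419.4 129.5 81
python3 - <<'E'
from h import *
im,d=snapshot('top'); cv2.imwrite('pics/t1.png',im)
crop(im,400,170,480,250,6,'pics/t1c.png')
ci=camera_info('wrist'); im,d=snapshot('wrist'); cv2.imwrite('pics/w2.png',im)
E
```

```text
(no output)
```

View pics/w2.png

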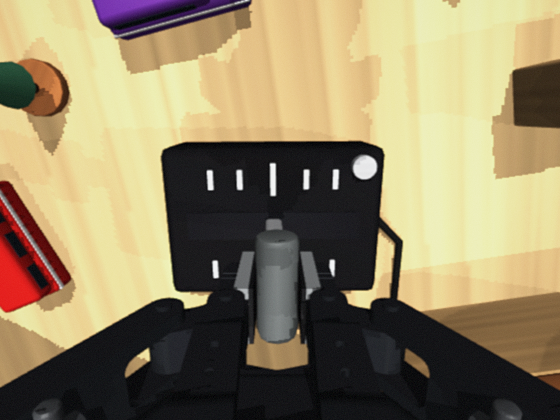

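Call:
jog_arm --plan '[[[0,0,0],[0,-0.001,0],1],[[0,0,0],[0,-0.001,0],1],[[0,0,0],[0,-0.001,0],1],[[0,0,0],[0,0,0],1],[[0,0,0],[0,0,0],1],[[0,0,0],[0,0,-0.05],1],[[0,0,0],[0,0,-0.1],1],[[0,0,0],[0,0,-0.13],1],[[0,0,0],[0,0,-0.13],1],[[0,0,0],[0,0,-0.13],1]]'

```text
time: 7.05
tool_pos: [472.4, -419.0, 258.2]
tcp_rot: [-179.9, -0.1, 81.0]
ft_force: [0.7, -0.7, -1.2]
finger_gap: 85.7
```

```bash
python3 p.py set 472.5 -419.4 259.5 81
python3 - <<'E'
from h import *
s=sense(); print(s['tool_pos'],s['tcp_rot'])
ci=camera_info('wrist'); im,d=snapshot('wrist'); cv2.imwrite('pics/w3.png',im); np.save('pics/w3.npy',d)
P=cloud(ci,d)
m=(P[...,2]>115)&(P[...,2]<148)&(P[...,0]>420)&(P[...,0]<570)&(np.abs(P[...,1]+425)<50)
Q=P[m]; print(Q.mean(0),Q.max(0)); print(cv2.minAreaRect(Q[:,:2].astype(np.float32)))
m=(P[...,2]>46)&(P[...,2]<54)&(P[...,0]>380)&(P[...,0]<570)&(np.abs(P[...,1]+425)<80)
Q=P[m]; print(Q.mean(0));print(cv2.minAreaRect(Q[:,:2].astype(np.float32)))
E
```

```text
[ 472.38637284 -419.02535532  258.24399063] [-1.79933438e+02 -5.11952241e-02  8.10004907e+01]
[ 475.31270492 -419.0069154   135.28721254] [ 486.73146045 -397.40437825  139.56674851]
((475.2601013183594, -420.67926025390625), (45.76231384277344, 17.96759605407715), 80.6226806640625)
[ 472.85052619 -416.48262284   48.80527081]
((473.38262939453125, -420.6666564941406), (97.29544830322266, 137.78378295898438), 81.058837890625)
```

View pics/w3.png

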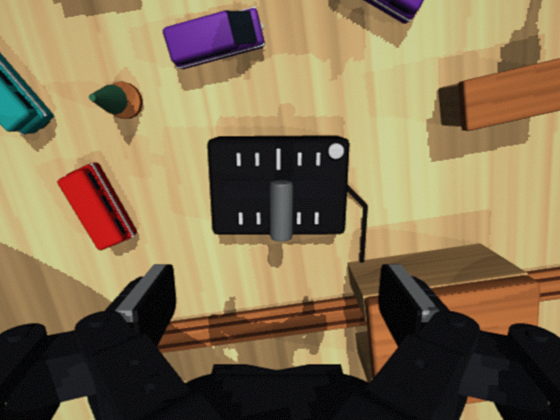

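```bash
python3 p.py 480 -100 259.5 110 470 60 259.5 145
```

```text
from [472.5, -419.4, 259.5, 81.0]
turn [  0.   0. -29.] shift [ 0.3166 -0.0426 -0.    ] rows>=5.1
turn [  0.   0. -64.] shift [ 0.4731 -0.0775 -0.    ] rows>=3.3
now 7.1 [ 472.1 -418.8  257.5] [-1.7987e+02 -1.0000e-01  8.1000e+01] [-0.3  0.3  0.3] 85.3
```

Call:
jog_arm --plan '[[[0,0,-6],[0.06,-0.008,0],-1],[[0,0,-12],[0.12,-0.016,0],-1],[[0,0,-18],[0.18,-0.025,0],-1],[[0,0,-24],[0.24,-0.033,0],-1],[[0,0,-32],[0.3,-0.042,0],-1],[[0,0,-42],[0.355,-0.05,0],-1],[[0,0,-52],[0.41,-0.065,0],-1],[[0,0,-60],[0.45,-0.073,0],-1],[[0,0,-64],[0.4731,-0.0775,0],-1],[[0,0,-64],[0.4731,-0.0775,0],-1],[[0,0,-64],[0.4731,-0.0775,0],-1]]'

```text
time: 8.48
tool_pos: [469.7, 59.5, 258.4]
tcp_rot: [-179.9, -0.1, 144.9]
ft_force: [-1.0, -0.0, -0.7]
finger_gap: -0.0
```

```bash
python3 p.py set 470 60 259.5 145
python3 - <<'E'
from h import *
s=sense(); print(s['tool_pos'],s['tcp_rot'])
ci=camera_info('wrist'); im,d=snapshot('wrist'); cv2.imwrite('pics/w4.png',im); np.save('pics/w4.npy',d)
P=cloud(ci,d)
np.save('pics/w4P.npy',P)
E
```

```text
[469.7278621   59.4857136  258.40197838] [-1.79915782e+02 -7.14803323e-02  1.44930159e+02]
```

View pics/w4.png

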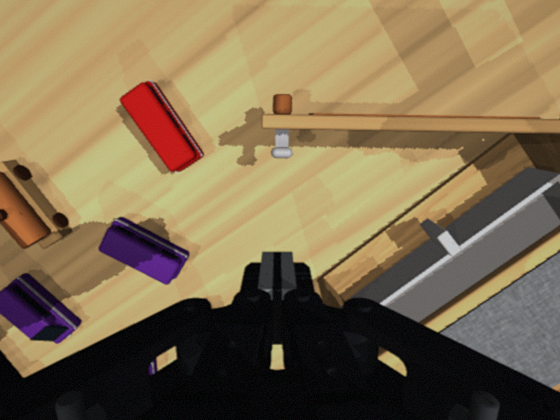

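Run:
```python
from h import *
P=np.load('pics/w4P.npy'); ci=camera_info('wrist')
for u,v in [(264,114),(264,127),(555,119),(555,133),(283,152),(450,240),(428,222),(385,300)]:
    print(u,v,atz(ci,u,v,90.).round(1),P[v,u].round(1))
m=(P[...,2]>84)&(P[...,2]<96); m[200:]=0; m[:,:250]=0
Q=P[m]; r=cv2.minAreaRect(Q[:,:2].astype(np.float32)); print(r,cv2.boxPoints(r))
im=cv2.imread('pics/w4.png'); crop(im,200,80,560,360,2.2,'pics/w4c.png')
```

```text
264 114 [407.7  91.2  90. ] [407.4  91.4  87.7]
264 127 [416.2  85.1  90. ] [415.9  85.3  88.8]
555 119 [549.6 286.1  90. ] [550.  287.4  88.1]
555 133 [560.3 281.6  90. ] [560.7 282.9  88.2]
283 152 [442.3  86.3  90. ] [443.9  85.6  70. ]
450 240 [595.2 165.5  90. ] [610.5 171.5  64.4]
428 222 [568.4 157.3  90. ] [nan nan nan]
385 300 [614.3  86.   90. ] [636.8  84.8  56.3]
((484.5484619140625, 187.76425170898438), (251.6659393310547, 12.01098918914795), 53.98759460449219) [[405.70587   89.510254]
 [415.42145   82.44827 ]
 [563.39105  286.01825 ]
 [553.6755   293.08023 ]]
```

View pics/w4c.png

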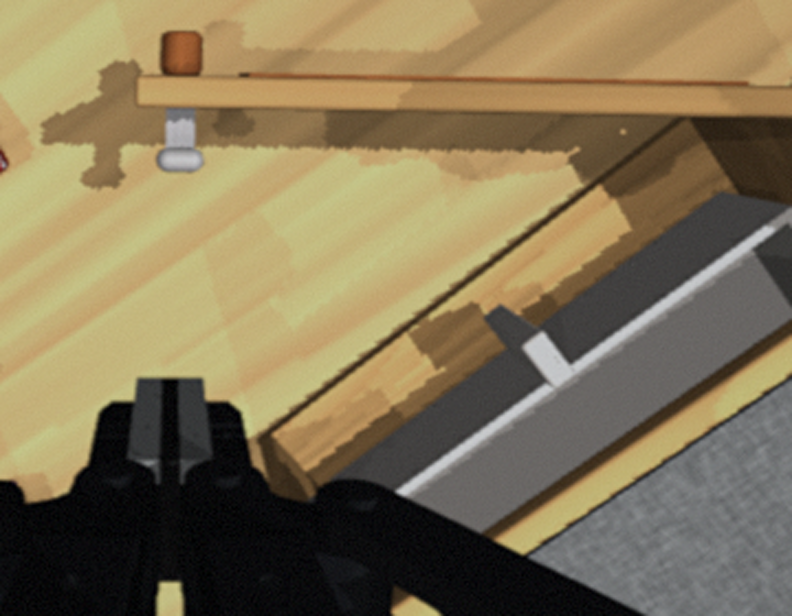

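```bash
python3 - <<'E'
import bench; print([k for k in dir(bench) if not k.startswith('_')]); print(getattr(bench,'nose_length',None))
E
cat > arc.py <<'E'
from h import *
import subprocess,sys
H=np.array([573,301.]); s=190
a=[]
for th,h in [(42,35),(44,14),(52,11),(60,11),(68,11),(76,11),(84,11),(92,11),(99,11),(103,11)]:
    da=np.radians(-84-th); na=da+np.pi/2
    p=H+s*np.array([np.cos(da),np.sin(da)])+h*np.array([np.cos(na),np.sin(na)])
    a+=[p[0],p[1],60,187-th]
print(np.round(a,1).reshape(-1,4))
subprocess.run(['python3','p.py','489','126','60','145']+[str(x) for x in a])
E
python3 arc.py; cd ~; python3 p.py 489 126 259.5 145
```

```text
['PlanningError', 'camera_info', 'hand_in', 'nose_length', 'sense', 'snapshot']
17.0
from [470.0, 60.0, 259.5, 145.0]
turn [0. 0. 0.] shift [0.0223 0.065  0.1995] rows>=3.4
turn [0. 0. 0.] shift [0.0222 0.0659 0.1995] rows>=0.0
turn [-0. -0.  2.] shift [0.0498 0.066  0.1995] rows>=0.4
turn [ 0. -0. 10.] shift [0.0793 0.0679 0.1995] rows>=0.7
turn [-0. -0. 18.] shift [0.1053 0.0733 0.1995] rows>=0.7
turn [-0. -0. 26.] shift [0.1303 0.0822 0.1995] rows>=0.7
turn [-0. -0. 34.] shift [0.1538 0.0945 0.1995] rows>=0.7
turn [ 0. -0. 42.] shift [0.1754 0.11   0.1995] rows>=0.7
turn [ 0. -0. 50.] shift [0.1946 0.1284 0.1995] rows>=0.7
turn [-0. -0. 57.] shift [0.2092 0.1465 0.1995] rows>=0.7
turn [-0. -0. 61.] shift [0.2165 0.1576 0.1995] rows>=0.4
now 8.525 [469.9  59.2 258.7] [-1.7994e+02 -5.0000e-02  1.4489e+02] [ 0.9 -0.7 -0.9] -0.3
[[489.6 126.7  60.  145. ]
 [467.1 142.7  60.  143. ]
 [444.  161.1  60.  135. ]
 [425.8 180.4  60.  127. ]
 [410.4 202.1  60.  119. ]
 [398.2 225.7  60.  111. ]
 [389.4 250.7  60.  103. ]
 [384.2 276.8  60.   95. ]
 [382.7 300.   60.   88. ]
 [383.1 313.2  60.   84. ]]
from [470.0, 60.0, 259.5, 145.0]
turn [0. 0. 0.] shift [0.0223 0.065  0.    ] rows>=1.1
now 8.525 [469.9  59.2 258.7] [-1.7994e+02 -5.0000e-02  1.4489e+02] [ 0.9 -0.7 -0.9] -0.3
```

Call:
jog_arm --plan '[[[0,0,0],[0.011,0.033,0],-1],[[0,0,0],[0.022,0.065,0],-1],[[0,0,0],[0.022,0.065,0.06],-1],[[0,0,0],[0.022,0.065,0.12],-1],[[0,0,0],[0.022,0.065,0.17],-1],[[0,0,0],[0.022,0.065,0.2],-1],[[0,0,0],[0.022,0.065,0.2],-1],[[0,0,0],[0.022,0.065,0.2],-1]]'

```text
time: 9.52
tool_pos: [490.5, 125.4, 60.9]
tcp_rot: [179.9, 0.1, 144.9]
ft_force: [0.8, -1.0, 0.6]
finger_gap: -0.2
```

```bash
python3 p.py set 489 126 59.5 145; python3 arc.py
```

```text
from [489.0, 126.0, 59.5, 145.0]
turn [0. 0. 0.] shift [ 0.      0.     -0.0005] rows>=0.0
turn [0. 0. 0.] shift [-0.0001  0.001  -0.0005] rows>=0.0
turn [-0. -0.  2.] shift [ 0.0275  0.0011 -0.0005] rows>=0.4
turn [ 0. -0. 10.] shift [ 0.057   0.0029 -0.0005] rows>=0.7
turn [-0. -0. 18.] shift [ 0.083   0.0083 -0.0005] rows>=0.7
turn [-0. -0. 26.] shift [ 0.108   0.0172 -0.0005] rows>=0.7
turn [-0. -0. 34.] shift [ 0.1315  0.0296 -0.0005] rows>=0.7
turn [ 0. -0. 42.] shift [ 0.1531  0.0451 -0.0005] rows>=0.7
turn [ 0. -0. 50.] shift [ 0.1723  0.0634 -0.0005] rows>=0.7
turn [-0. -0. 57.] shift [ 0.1869  0.0815 -0.0005] rows>=0.7
turn [-0. -0. 61.] shift [ 0.1942  0.0926 -0.0005] rows>=0.4
now 9.525 [490.5 125.4  60.9] [1.7994e+02 7.0000e-02 1.4492e+02] [ 0.8 -1.   0.6] -0.2
[[489.6 126.7  60.  145. ]
 [467.1 142.7  60.  143. ]
 [444.  161.1  60.  135. ]
 [425.8 180.4  60.  127. ]
 [410.4 202.1  60.  119. ]
 [398.2 225.7  60.  111. ]
 [389.4 250.7  60.  103. ]
 [384.2 276.8  60.   95. ]
 [382.7 300.   60.   88. ]
 [383.1 313.2  60.   84. ]]
```

Call:
jog_arm --plan '[[[0,0,2],[0.0275,0.001,0],-1],[[0,0,6],[0.043,0.002,0],-1],[[0,0,10],[0.057,0.003,0],-1],[[0,0,14],[0.07,0.0055,0],-1],[[0,0,18],[0.083,0.0083,0],-1],[[0,0,26],[0.108,0.0172,0],-1],[[0,0,34],[0.1315,0.0296,0],-1],[[0,0,42],[0.1531,0.0451,0],-1],[[0,0,50],[0.1723,0.0634,0],-1],[[0,0,54],[0.18,0.072,0],-1],[[0,0,57],[0.187,0.0815,0],-1],[[0,0,57],[0.187,0.0815,0],-1]]'

```text
time: 11.02
tool_pos: [384.5, 301.2, 61.8]
tcp_rot: [179.8, -0.1, 88.1]
ft_force: [-0.1, -0.7, 1.0]
finger_gap: 0.2
```

```bash
python3 p.py set 382.6 300 59.5 88;python3 - <<'E'
from h import *
im,d=snapshot('top'); cv2.imwrite('pics/t2.png',im); np.save('pics/t2.npy',d)
crop(im,120,70,320,290,2.7,'pics/t2c.png')
im,d=snapshot('scene'); cv2.imwrite('pics/s2.png',im)
E
```

```text
(no output)
```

View pics/t2c.png

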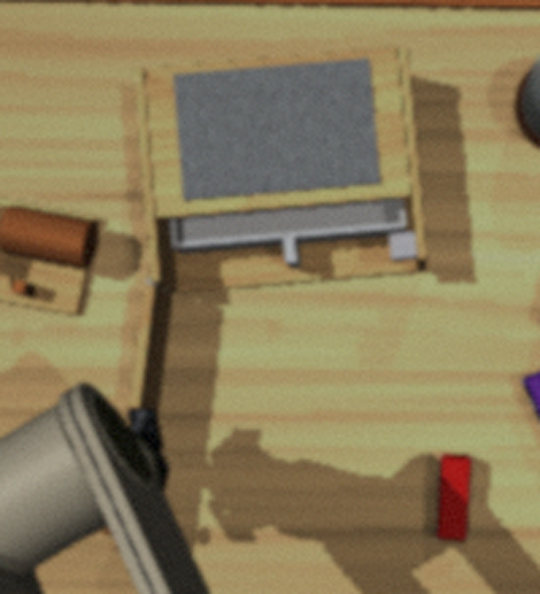

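View pics/s2.png

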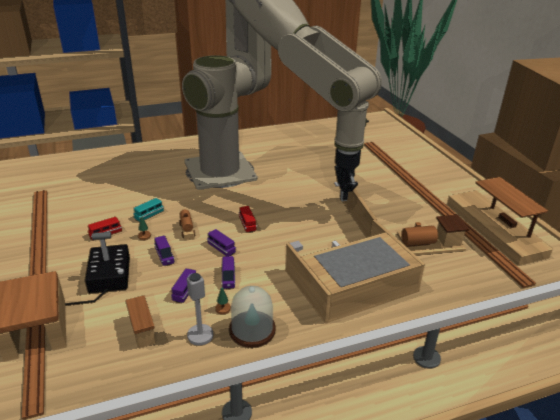

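```bash
python3 p.py 385 265 59.5 88 385 265 220 100 560 168 220 186
python3 - <<'E'
from h import *
d=np.load('pics/t2.npy'); ci=camera_info('top'); P=cloud(ci,d)
for q in [(227.8,161.9),(225,158),(229,166)]: print(atz(ci,*q,66.).round(1))
# cabinet side boards line
m=(P[...,2]>82)&(P[...,2]<100)&(P[...,0]>560)&(P[...,0]<840)&(P[...,1]>0)&(P[...,1]<330)
r=cv2.minAreaRect(P[m][:,:2].astype(np.float32)); print(r)
E
```

```text
from [382.6, 300.0, 59.5, 88.0]
turn [0. 0. 0.] shift [-0.0349  0.0036  0.    ] rows>=0.6
turn [  0.   0. -12.] shift [-0.0349  0.0036 -0.1605] rows>=2.6
turn [ -0.   0. -98.] shift [-0.1257  0.1819 -0.1605] rows>=8.0
now 11.125 [384.  300.2  60.9] [ 1.7988e+02 -6.0000e-02  8.8070e+01] [ 0.3  0.2 -0.6] -0.0
[611.5 163.8  66. ]
[622.4 171.7  66. ]
[600.  160.2  66. ]
((690.0045166015625, 177.58253479003906), (230.6343994140625, 286.8316345214844), 5.685215950012207)
```

Call:
jog_arm --plan '[[[0,0,0],[-0.02,0.002,0],-1],[[0,0,0],[-0.035,0.0036,0],-1],[[0,0,0],[-0.035,0.0036,-0.055],-1],[[0,0,-10],[-0.035,0.0036,-0.11],-1],[[0,0,-20],[-0.035,0.004,-0.16],-1],[[0,0,-30],[-0.045,0.03,-0.1605],-1],[[0,0,-40],[-0.06,0.06,-0.1605],-1],[[0,0,-50],[-0.075,0.09,-0.1605],-1],[[0,0,-60],[-0.09,0.12,-0.1605],0],[[0,0,-70],[-0.11,0.15,-0.1605],0.5],[[0,0,-80],[-0.12,0.175,-0.1605],1],[[0,0,-90],[-0.1257,0.1819,-0.1605],1]]'

```text
time: 12.62
tool_pos: [561.3, 165.4, 219.6]
tcp_rot: [-180.0, -0.0, 178.2]
ft_force: [-0.1, 0.4, 0.1]
finger_gap: 72.5
```

Call:
jog_arm --plan '[[[0,0,-8],[0,0,0],1],[[0,0,-8],[0,0,0],1],[[0,0,-8],[0,0,0],1],[[0,0,-8],[0,0,0],1]]'

```text
time: 13.12
tool_pos: [560.2, 167.8, 220.1]
tcp_rot: [-180.0, 0.0, -174.1]
ft_force: [0.9, -0.2, 0.4]
finger_gap: 85.3
```

```bash
python3 p.py set 560 168 220 186
cat > wl.py <<'E'
import sys
from h import *
s=sense(); print(s['tool_pos'].round(1),s['tcp_rot'].round(2),s['finger_gap'])
ci=camera_info('wrist'); im,d=snapshot('wrist'); n=sys.argv[1]; cv2.imwrite(f'pics/{n}.png',im); P=cloud(ci,d); np.save(f'pics/{n}P.npy',P)
E
python3 wl.py w5
```

```text
[560.2 167.8 220.1] [-180.     0.  -174.1] 85.29372871948839
```

View pics/w5.png

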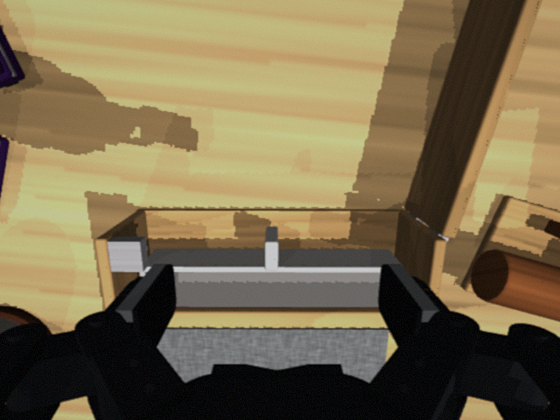

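Run:
```python
from h import *
ci=camera_info('wrist'); P=np.load('pics/w5P.npy')
for q in [(266,241),(279,241),(266,267),(279,267)]: print(q,atz(ci,*q,66.).round(1))
for q in [(272,244),(272,262),(128,255),(420,262),(120,235)]: print(q,P[q[1],q[0]].round(1))
a=atz(ci,150,269,57.);b=atz(ci,395,269,57.); print(a,b,np.degrees(np.arctan2(*(b-a)[1::-1])))
for q in [(98,240),(446,240),(145,209),(402,209)]: print(q,atz(ci,*q,92.).round(1),atz(ci,*q,12.).round(1))
crop(cv2.imread('pics/w5.png'),220,200,340,300,6,'pics/w5c.png')
```

```text
(266, 241) [598.8 163.5  66. ]
(279, 241) [597.7 174.7  66. ]
(266, 267) [623.3 165.8  66. ]
(279, 267) [622.1 177.3  66. ]
(272, 244) [600.8 168.8  66.5]
(272, 262) [618.3 170.5  65.2]
(128, 255) [613.3  53.8  89.3]
(420, 262) [602.7 298.4  70.4]
(120, 235) [606.3  37.3  65.8]
[640.4999103  60.2265229  57.       ] [617.30600902 283.95891843  57.        ] 95.91859966408325
(98, 240) [601.7  31.8  92. ] [636.2  -9.4  12. ]
(446, 240) [573.5 304.1  92. ] [599.1 349.2  12. ]
(145, 209) [572.5  68.6  92. ] [597.7  39.1  12. ]
(402, 209) [552.1 264.6  92. ] [571.  297.1  12. ]
```

View pics/w5c.png

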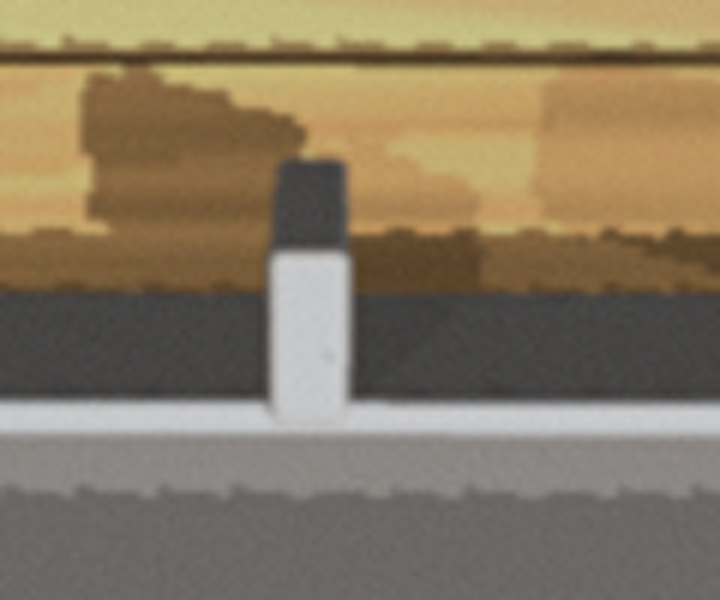

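```bash
python3 p.py 607.5 170 220 186 607.5 170 54 186
```

```text
from [560.0, 168.0, 220.0, 186.0]
turn [0. 0. 0.] shift [-0.0474 -0.003  -0.    ] rows>=0.8
turn [0. 0. 0.] shift [-0.0474 -0.003   0.166 ] rows>=2.7
now 13.175 [560.3 167.9 220.1] [ 1.8000e+02  1.0000e-02 -1.7407e+02] [0.4 0.2 0.5] 85.5
```

Call:
jog_arm --plan '[[[0,0,0],[-0.0474,-0.003,0],0.6],[[0,0,0],[-0.0474,-0.003,0.06],0.3],[[0,0,0],[-0.0474,-0.003,0.11],0.3],[[0,0,0],[-0.0474,-0.003,0.145],0.3],[[0,0,0],[-0.0474,-0.003,0.166],0.3],[[0,0,0],[-0.0474,-0.003,0.166],0.3],[[0,0,0],[-0.0474,-0.003,0.166],-1],[[0,0,0],[-0.0474,-0.003,0.166],-1],[[0,0,0],[-0.0474,-0.003,0.166],-1],[[0,0,0],[-0.0474,-0.003,0.166],-1],[[0,0,0],[-0.0474,-0.003,0.166],-1]]' --force 40

```text
time: 14.55
tool_pos: [609.6, 167.8, 56.4]
tcp_rot: [-179.8, 0.2, -174.1]
ft_force: [-0.8, -11.2, 6.1]
finger_gap: 11.4
```

```bash
python3 p.py set 607.5 170 54 186; python3 wl.py w6
```

```text
[609.6 167.8  56.4] [-179.84    0.18 -174.07] 11.401546115327596
```

View pics/w6.png

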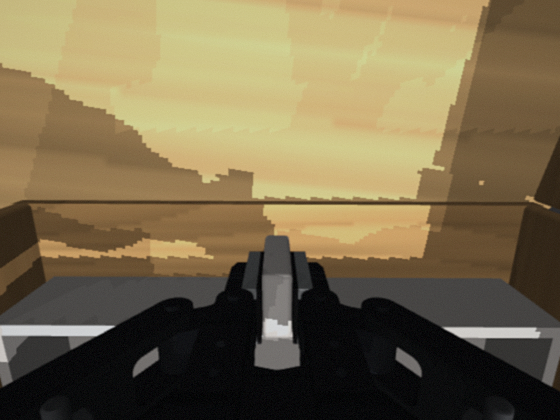

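Call:
jog_arm --plan '[[[0,0,0],[0.012,-0.0015,0],-1],[[0,0,0],[0.03,-0.002,0],-1],[[0,0,0],[0.048,-0.002,0],-1],[[0,0,0],[0.066,-0.002,0],-1],[[0,0,0],[0.084,-0.002,0],-1],[[0,0,0],[0.102,-0.002,0],-1],[[0,0,0],[0.12,-0.002,0],-1],[[0,0,0],[0.136,-0.002,0],-1],[[0,0,0],[0.15,-0.002,0],-1],[[0,0,0],[0.16,-0.002,0],-1],[[0,0,0],[0.168,-0.002,0],-1],[[0,0,0],[0.172,-0.002,0],-1]]'

```text
time: 16.1
tool_pos: [440.4, 150.6, 56.5]
tcp_rot: [180.0, 0.5, -174.0]
ft_force: [24.5, 3.2, -14.9]
finger_gap: 11.2
```

Call:
jog_arm --plan '[[[0,0,0],[0.002,0,0],-1],[[0,0,0],[0.002,0,0],-1],[[0,0,0],[0.002,0,0],-1]]'

```text
time: 16.48
tool_pos: [440.3, 150.6, 56.5]
tcp_rot: [179.9, 0.7, -174.0]
ft_force: [23.0, 3.2, -14.3]
finger_gap: 11.5
```

Run:
```python
from h import *
ci=camera_info('top');im,d=snapshot('top'); cv2.imwrite('pics/t3.png',im); np.save('pics/t3.npy',d)
crop(im,120,70,320,290,2.7,'pics/t3c.png')
R=rot([180,0,186]); print(np.array([607.5,170,54])+R.apply([174,-2,0]))
```

```text
[434.66224713 149.8230036   54.        ]
```

View pics/t3c.png

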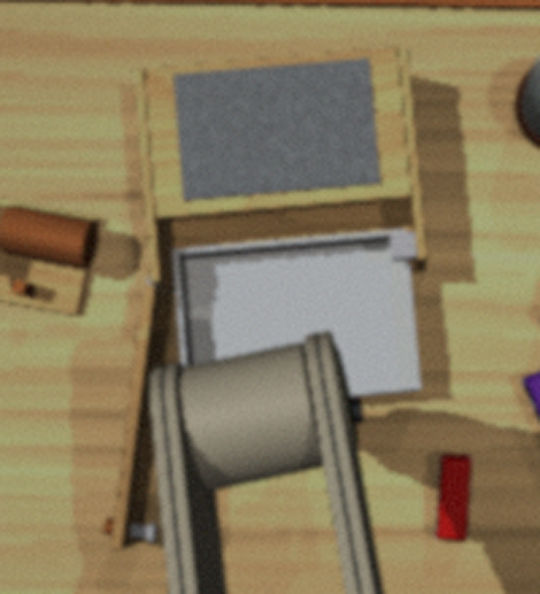

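Call:
jog_arm --plan '[[[0,0,0],[-0.004,0,0],-1],[[0,0,0],[-0.005,0,0],-1],[[0,0,0],[-0.005,0,0],0.2],[[0,0,0],[-0.005,0,0],0.4],[[0,0,0],[-0.005,0,0],0.4],[[0,0,0],[-0.005,0,-0.04],0.4],[[0,0,0],[-0.005,0,-0.09],0.4],[[0,0,0],[-0.005,0,-0.15],0.4],[[0,0,0],[-0.005,0,-0.2],1],[[0,0,0],[-0.005,0,-0.2],1]]'

```text
time: 17.77
tool_pos: [442.4, 150.9, 259.2]
tcp_rot: [179.9, 0.5, -174.0]
ft_force: [-0.4, 1.2, 0.8]
finger_gap: 85.2
```

```bash
python3 p.py set 439.63 150.34 254 186; python3 wl.py w7
```

```text
[442.4 150.9 259.2] [ 179.94    0.5  -174.  ] 85.1836092527395
```

View pics/w7.png

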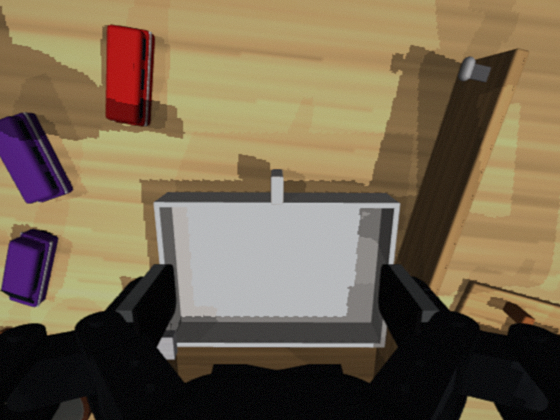

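Run:
```python
from h import *
s=sense(); print(s['tool_pos'],s['tcp_rot'])
ci=camera_info('wrist'); P=np.load('pics/w7P.npy')
for q in [(154,204),(400,204)]: print(q,atz(ci,*q,57.).round(1))
f=P[(np.abs(P[...,2]-17)<4)]; 
m=(np.abs(P[...,2]-17)<4)&(P[...,0]>430)&(P[...,0]<640)&(P[...,1]>20)&(P[...,1]<300)
m[:200]=0;m[:,:165]=0
print(P[m].mean(0)); r=cv2.minAreaRect(P[m][:,:2].astype(np.float32)); print(r)
m=(np.abs(P[...,2]-57)<4)&(P[...,0]>430)&(P[...,0]<645)&(P[...,1]>20)&(P[...,1]<300)
r=cv2.minAreaRect(P[m][:,:2].astype(np.float32)); print(r,cv2.boxPoints(r))
for q in [(277,173),(277,200)]: print(q,atz(ci,*q,66.).round(1),P[q[1],q[0]])
```

```text
[441.09125529 150.57226351 256.12917037] [ 179.97031372    0.2496858  -173.99367617]
(154, 204) [470.7  34.   57. ]
(400, 204) [445.6 273.5  57. ]
[546.8006486  161.90304988  16.0358239 ]
((549.4237060546875, 162.35018920898438), (149.0643768310547, 235.2484130859375), 5.791720390319824)
((530.7378540039062, 165.0062713623047), (199.75616455078125, 256.4971618652344), 4.290495872497559) [[421.54495  285.42325 ]
 [440.7344    29.644886]
 [639.9308    44.589294]
 [620.74133  300.36765 ]]
(277, 173) [426.2 150.3  66. ] [431.90575306 151.24303457  48.27726509]
(277, 200) [451.9 153.   66. ] [454.96866538 153.63980197  65.24471602]
```

```bash
python3 p.py set 439.63 150.34 254 186; python3 p.py 447.8 -111.5 200 204.3
```

```text
from [439.63, 150.34, 254.0, 186.0]
turn [ -0.    0.  -18.3] shift [ 0.0192 -0.2613  0.054 ] rows>=4.3
now 17.825 [441.1 150.6 256.1] [ 179.97    0.25 -173.99] [-0.2 -0.4  0.3] 85.6
```

Call:
jog_arm --plan '[[[0,0,-4],[0.004,-0.055,0],1],[[0,0,-8],[0.008,-0.11,0],1],[[0,0,-12],[0.012,-0.165,0.01],1],[[0,0,-16],[0.016,-0.22,0.035],1],[[0,0,-18.3],[0.0192,-0.2613,0.054],1],[[0,0,-18.3],[0.0192,-0.2613,0.054],1],[[0,0,-18.3],[0.0192,-0.2613,0.054],1],[[0,0,-18.3],[0.0192,-0.2613,0.054],1]]'

```text
time: 18.82
tool_pos: [448.3, -110.6, 200.0]
tcp_rot: [180.0, 0.0, -155.6]
ft_force: [0.9, 0.6, 1.0]
finger_gap: 85.1
```

```bash
python3 p.py set 447.8 -111.5 200 204.3
cat > car.py <<'E'
# car.py name X Y : wrist look, fit purple box top near X,Y
import sys
from h import *
n,X,Y=sys.argv[1],float(sys.argv[2]),float(sys.argv[3])
s=sense(); print(s['time'],s['tool_pos'].round(1),s['tcp_rot'].round(2),round(s['finger_gap'],1))
ci=camera_info('wrist'); im,d=snapshot('wrist'); cv2.imwrite(f'pics/{n}.png',im); P=cloud(ci,d)
near=np.hypot(P[...,0]-X,P[...,1]-Y)<70
m=near&(P[...,2]>34)&(P[...,2]<46); m[260:]=m[260:]&True
hsv=cv2.cvtColor(im,cv2.COLOR_BGR2HSV)
m1=(m).astype(np.uint8)
k,l,st,c=cv2.connectedComponentsWithStats(m1)
i=1+np.argmax(st[1:,4]); v,u=np.where(l==i)
Q=P[v,u]; r=cv2.minAreaRect(Q[:,:2].astype(np.float32))
w,h=r[1]; ang=r[2] if w>h else r[2]+90
print('pix',u.min(),u.max(),v.min(),v.max(),'z',np.median(Q[:,2]).round(1),'centre',np.round(r[0],1),'size',np.round(r[1],1),'long',round(ang,1))
E
python3 car.py c1 447.8 -111.5
```

```text
18.825 [ 448.3 -110.6  200. ] [ 1.7999e+02  1.0000e-02 -1.5564e+02] 85.1
pix 257 294 147 242 z 38.6 centre [ 448.9 -110.5] size [84.3 32.3] long 24.7
```

View pics/c1.png

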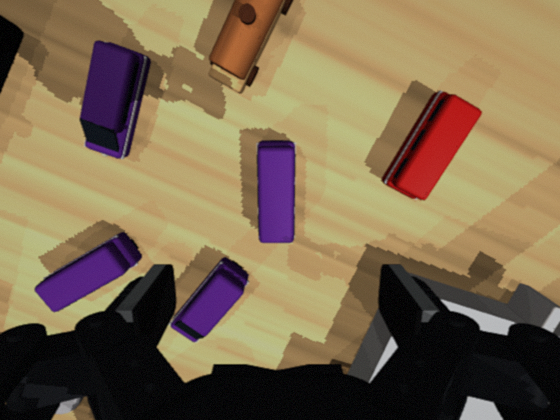

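Call:
jog_arm --plan '[[[0,0,0],[-0.0005,0,0.06],1],[[0,0,0],[-0.0005,0,0.115],1],[[0,0,0],[-0.0005,0,0.155],1],[[0,0,0],[-0.0005,0,0.174],1],[[0,0,0],[-0.0005,0,0.174],1],[[0,0,0],[-0.0005,0,0.174],-1],[[0,0,0],[-0.0005,0,0.174],-1],[[0,0,0],[-0.0005,0,0.174],-1],[[0,0,0],[-0.0005,0,0.174],-1],[[0,0,0],[-0.0005,0,0.174],-1],[[0,0,0],[-0.0005,0,0.174],-1]]' --force 50

```text
time: 20.25
tool_pos: [449.8, -111.8, 27.4]
tcp_rot: [-179.9, 0.1, -155.7]
ft_force: [-0.9, 0.5, 6.9]
finger_gap: 32.2
```

```bash
python3 p.py set 448.3 -111.3 26 204.3; python3 p.py 448.3 -111.3 150 204.3 510 50 150 150 572.9 221.2 150 96; sed -n '$p' /dev/null
```

```text
from [448.3, -111.3, 26.0, 204.3]
turn [0. 0. 0.] shift [ 0.     0.    -0.124] rows>=2.0
turn [-0.  -0.  54.3] shift [-0.1226  0.1216 -0.124 ] rows>=5.1
turn [  0.   -0.  108.3] shift [-0.2504  0.2518 -0.124 ] rows>=5.0
now 20.25 [ 449.8 -111.8   27.4] [-1.7991e+02  1.0000e-01 -1.5571e+02] [-0.9  0.5  6.9] 32.2
```

Call:
jog_arm --plan '[[[0,0,0],[0,0,-0.05],-1],[[0,0,0],[0,0,-0.1],-1],[[0,0,6],[0,0,-0.13],-1],[[0,0,16],[-0.025,0.025,-0.13],-1],[[0,0,26],[-0.05,0.05,-0.13],-1],[[0,0,36],[-0.075,0.075,-0.13],-1],[[0,0,46],[-0.1,0.1,-0.13],-1],[[0,0,56],[-0.125,0.125,-0.13],-1],[[0,0,66],[-0.15,0.15,-0.13],-1],[[0,0,76],[-0.175,0.175,-0.13],-1],[[0,0,86],[-0.2,0.2,-0.13],-1],[[0,0,96],[-0.225,0.225,-0.13],-1]]'

```text
time: 21.75
tool_pos: [561.3, 187.3, 156.0]
tcp_rot: [-180.0, 0.0, 108.0]
ft_force: [1.6, -1.2, -1.1]
finger_gap: 32.6
```

Call:
jog_arm --plan '[[[0,0,10],[0.018,0.032,0],-1],[[0,0,12.3],[0.018,0.032,0],-1],[[0,0,12.3],[0.018,0.032,0],-1]]'

```text
time: 22.12
tool_pos: [585.7, 213.6, 155.6]
tcp_rot: [-180.0, 0.0, 96.0]
ft_force: [-0.1, 0.3, -0.7]
finger_gap: 32.6
```

```bash
cat > adv.py <<'E'
# adv.py dyaw_tool sx sy sz (m): update cmd.json by last row of a call
import sys,json
from h import *
c=json.load(open('cmd.json')); t,sx,sy,sz=map(float,sys.argv[1:5])
p=np.array(c[:3])+rot([180,0,c[3]]).apply([sx*1000,sy*1000,sz*1000])
n=[*p.round(2).tolist(),round(c[3]-t,2)]; json.dump(n,open('cmd.json','w')); print('cmd',n)
E
python3 adv.py 96 -.225 .225 -.13; python3 adv.py 12.3 .018 .032 0; python3 wl.py w8; python3 p.py 572.9 221.2 150 96
```

```text
cmd [560.78, 186.36, 156.0, 108.3]
cmd [585.51, 213.5, 156.0, 96.0]
[585.7 213.6 155.6] [-1.7995e+02  1.0000e-02  9.6050e+01] 32.630635906979016
from [585.51, 213.5, 156.0, 96.0]
turn [0. 0. 0.] shift [ 0.009  -0.0117  0.006 ] rows>=0.3
now 22.175 [585.6 213.3 155.7] [-1.7996e+02  1.0000e-02  9.6060e+01] [ 0.4 -1.  -1.2] 32.6
```

View pics/w8.png

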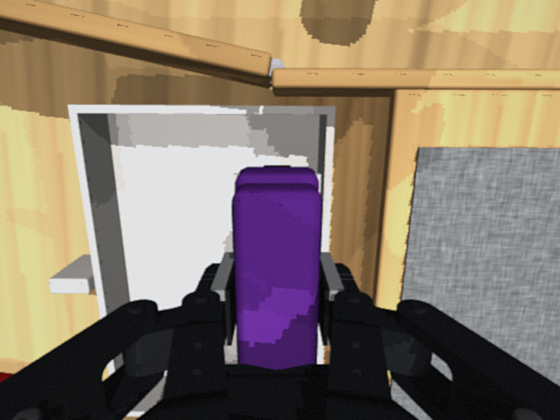

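Run:
```python
from h import *
ci=camera_info('wrist'); 
a=atz(ci,70,106,57.);b=atz(ci,335,107,57.); print(a.round(1),b.round(1),np.linalg.norm(b-a), np.degrees(np.arctan2((b-a)[1],(b-a)[0])))
# outer dims 168 x 244 ; left wall midpoint
ex=np.array([.9945,.1045,0]);ey=np.array([-.1045,.9945,0])
print((a+b)/2-122*ey)
```

```text
[449.8 273.8  57. ] [614.5 290.7  57. ] 165.57782319256788 5.853523668256532
[544.85629349 160.91948463  57.        ]
```

```bash
python3 p.py 575.4 220.7 156 96 575.4 220.7 44.5 96
```

```text
from [585.51, 213.5, 156.0, 96.0]
turn [0. 0. 0.] shift [ 0.0082 -0.0093 -0.    ] rows>=0.2
turn [0. 0. 0.] shift [ 0.0082 -0.0093  0.1115] rows>=1.8
now 22.175 [585.6 213.3 155.7] [-1.7996e+02  1.0000e-02  9.6060e+01] [ 0.4 -1.  -1.2] 32.6
```

Call:
jog_arm --plan '[[[0,0,0],[0.0082,-0.0093,0],-1],[[0,0,0],[0.0082,-0.0093,0.05],-1],[[0,0,0],[0.0082,-0.0093,0.09],-1],[[0,0,0],[0.0082,-0.0093,0.105],-1],[[0,0,0],[0.0082,-0.0093,0.1115],-1],[[0,0,0],[0.0082,-0.0093,0.1115],-1],[[0,0,0],[0.0082,-0.0093,0.1115],-1]]'

```text
time: 23.05
tool_pos: [577.0, 220.9, 46.4]
tcp_rot: [179.8, -0.0, 96.0]
ft_force: [0.8, 0.4, -0.7]
finger_gap: 32.6
```

Call:
jog_arm --plan '[[[0,0,0],[0,0,0.0015],-1],[[0,0,0],[0,0,0.0015],-1],[[0,0,0],[0,0,0.0015],0.05],[[0,0,0],[0,0,0.0015],0.05],[[0,0,0],[0,0,0.0015],0.05],[[0,0,0],[0,0,-0.03],0.05],[[0,0,0],[0,0,-0.08],0.05],[[0,0,0],[0,0,-0.14],0.05],[[0,0,0],[0,0,-0.14],0.5],[[0,0,0],[0,0,-0.14],1]]'

```text
time: 24.3
tool_pos: [575.7, 220.6, 184.4]
tcp_rot: [180.0, -0.0, 96.0]
ft_force: [-0.0, -0.6, -0.5]
finger_gap: 78.8
```

```bash
python3 adv.py 0 .0082 -.0093 .1115;python3 adv.py 0 0 0 -.14;python3 wl.py w9; python3 p.py 577.2 -125.7 200 166.1
```

```text
cmd [575.4, 220.68, 44.5, 96.0]
cmd [575.4, 220.68, 184.5, 96.0]
[575.7 220.6 184.4] [179.98  -0.    96.  ] 78.78578908805055
from [575.4, 220.68, 184.5, 96.0]
turn [ -0.    0.  -70.1] shift [-0.3447 -0.0344 -0.0155] rows>=6.6
now 24.35 [575.  220.3 183.1] [-1.7988e+02  2.0000e-02  9.6000e+01] [-0.5 -0.5  0.6] 84.5
```

View pics/w9.png

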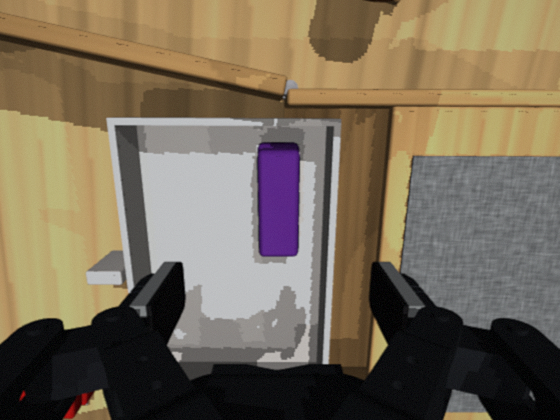

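Call:
jog_arm --plan '[[[0,0,-10],[-0.05,-0.005,-0.01],1],[[0,0,-20],[-0.105,-0.01,-0.0155],1],[[0,0,-30],[-0.16,-0.016,-0.0155],1],[[0,0,-40],[-0.215,-0.022,-0.0155],1],[[0,0,-50],[-0.27,-0.027,-0.0155],1],[[0,0,-60],[-0.32,-0.032,-0.0155],1],[[0,0,-70.1],[-0.3447,-0.0344,-0.0155],1],[[0,0,-70.1],[-0.3447,-0.0344,-0.0155],1],[[0,0,-70.1],[-0.3447,-0.0344,-0.0155],1],[[0,0,-70.1],[-0.3447,-0.0344,-0.0155],1]]'

```text
time: 25.6
tool_pos: [577.4, -124.6, 199.3]
tcp_rot: [180.0, -0.1, 166.1]
ft_force: [-0.0, -0.0, 0.2]
finger_gap: 85.5
```

```bash
python3 p.py set 577.2 -125.7 200 166.1; python3 car.py c2 577.2 -125.7
```

```text
25.6 [ 577.4 -124.6  199.3] [ 1.7998e+02 -6.0000e-02  1.6607e+02] 85.5
pix 257 295 152 230 z 38.6 centre [ 573.8 -123.4] size [32.4 69.6] long 165.0
```

View pics/c2.png

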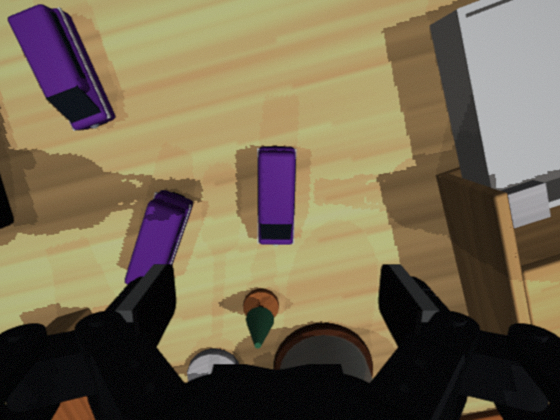

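```bash
python3 - <<'E'
from h import *
ci=camera_info('wrist')
print(atz(ci,276,147,38.),atz(ci,276,243,25.),atz(ci,276,243,38.))
E
python3 p.py 581 -125.5 26 165.5
```

```text
[ 536.36803592 -113.85670083   38.        ] [ 623.38066189 -135.47017237   25.        ] [ 618.52483638 -134.24400606   38.        ]
from [577.2, -125.7, 200.0, 166.1]
turn [ 0.  -0.   0.6] shift [-0.0036  0.0011  0.174 ] rows>=2.8
now 25.65 [ 577.5 -124.6  199.6] [ 1.7999e+02 -4.0000e-02  1.6610e+02] [-0.9 -1.2  0.8] 85.3
```

Call:
jog_arm --plan '[[[0,0,0.6],[-0.0036,0.0011,0.06],0.6],[[0,0,0.6],[-0.0036,0.0011,0.115],0.6],[[0,0,0.6],[-0.0036,0.0011,0.155],0.6],[[0,0,0.6],[-0.0036,0.0011,0.174],0.6],[[0,0,0.6],[-0.0036,0.0011,0.174],0.6],[[0,0,0.6],[-0.0036,0.0011,0.174],-1],[[0,0,0.6],[-0.0036,0.0011,0.174],-1],[[0,0,0.6],[-0.0036,0.0011,0.174],-1],[[0,0,0.6],[-0.0036,0.0011,0.174],-1],[[0,0,0.6],[-0.0036,0.0011,0.174],-1]]' --force 50

```text
time: 26.9
tool_pos: [583.3, -126.2, 28.7]
tcp_rot: [-180.0, 0.2, 165.5]
ft_force: [-1.4, 1.1, 6.4]
finger_gap: 32.2
```

```bash
python3 adv.py 0.6 -.0036 .0011 .174;  python3 p.py 581 -125.5 150 165.5 585 -20 150 130 587.2 109.3 150 96
```

```text
cmd [580.96, -125.5, 26.0, 165.5]
from [580.96, -125.5, 26.0, 165.5]
turn [0. 0. 0.] shift [-0.     0.    -0.124] rows>=2.0
turn [ 0.  -0.  35.5] shift [ 0.0225  0.1032 -0.124 ] rows>=3.3
turn [ 0.  -0.  69.5] shift [ 0.0527  0.2289 -0.124 ] rows>=3.2
now 26.9 [ 583.3 -126.2   28.7] [-180.      0.25  165.49] [-1.4  1.1  6.4] 32.2
```

Call:
jog_arm --plan '[[[0,0,0],[0,0,-0.05],-1],[[0,0,0],[0,0,-0.1],-1],[[0,0,6],[0,0.01,-0.13],-1],[[0,0,14],[0.008,0.045,-0.13],-1],[[0,0,22],[0.015,0.075,-0.13],-1],[[0,0,32],[0.0225,0.105,-0.13],-1],[[0,0,42],[0.03,0.135,-0.13],-1],[[0,0,52],[0.038,0.165,-0.13],-1],[[0,0,62],[0.045,0.2,-0.13],-1],[[0,0,69.5],[0.0527,0.2289,-0.13],-1],[[0,0,69.5],[0.0527,0.2289,-0.13],-1],[[0,0,69.5],[0.0527,0.2289,-0.13],-1]]'

```text
time: 28.4
tool_pos: [587.7, 108.8, 156.5]
tcp_rot: [180.0, 0.0, 96.1]
ft_force: [-1.0, -1.3, -1.4]
finger_gap: 32.4
```

```bash
python3 adv.py 69.5 .0527 .2289 -.13; python3 wl.py w10; python3 p.py 587.2 109.3 43 96
```

```text
cmd [587.25, 109.3, 156.0, 96.0]
[587.7 108.8 156.5] [1.7997e+02 3.0000e-02 9.6110e+01] 32.387583295775144
from [587.25, 109.3, 156.0, 96.0]
turn [0. 0. 0.] shift [ 0.    -0.     0.113] rows>=1.8
now 28.45 [587.8 108.4 156.4] [1.7997e+02 2.0000e-02 9.6050e+01] [ 0.1 -0.2 -2.3] 32.3
```

View pics/w10.png

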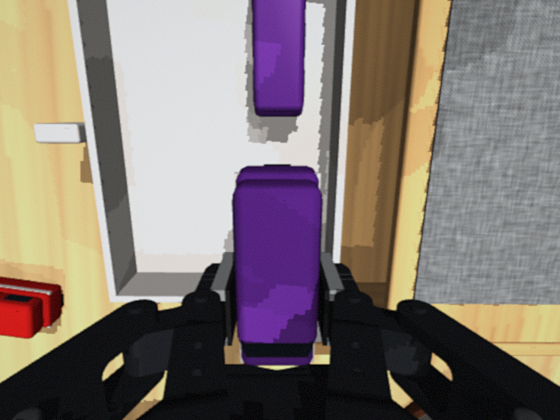

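Call:
jog_arm --plan '[[[0,0,0],[0,0,0.05],-1],[[0,0,0],[0,0,0.09],-1],[[0,0,0],[0,0,0.105],-1],[[0,0,0],[0,0,0.112],-1],[[0,0,0],[0,0,0.112],-1],[[0,0,0],[0,0,0.112],-1],[[0,0,0],[0,0,0.112],-1]]'

```text
time: 29.32
tool_pos: [588.9, 109.0, 45.7]
tcp_rot: [179.8, 0.0, 96.0]
ft_force: [-0.6, -2.1, 5.8]
finger_gap: 32.3
```

Call:
jog_arm --plan '[[[0,0,0],[0,0,0],0.05],[[0,0,0],[0,0,0],0.05],[[0,0,0],[0,0,0],0.05],[[0,0,0],[0,0,-0.03],0.05],[[0,0,0],[0,0,-0.08],0.05],[[0,0,0],[0,0,-0.14],0.05],[[0,0,0],[0,0,-0.14],0.5],[[0,0,0],[0,0,-0.14],1]]'

```text
time: 30.32
tool_pos: [587.6, 109.2, 183.9]
tcp_rot: [180.0, -0.0, 96.0]
ft_force: [-0.4, -0.6, -0.8]
finger_gap: 78.7
```

```bash
python3 adv.py 0 0 0 .112;python3 adv.py 0 0 0 -.14; python3 p.py 591.3 -242.4 200 143.3;python3 wl.py w11
```

```text
cmd [587.25, 109.3, 44.0, 96.0]
cmd [587.25, 109.3, 184.0, 96.0]
from [587.25, 109.3, 184.0, 96.0]
turn [  0.    0.  -47.3] shift [-0.3502 -0.0327 -0.016 ] rows>=5.6
now 30.325 [587.6 109.2 183.9] [179.98  -0.    96.  ] [-0.4 -0.6 -0.8] 78.7
[587.6 109.2 183.9] [179.98  -0.    96.  ] 78.66459562161484
```

View pics/w11.png

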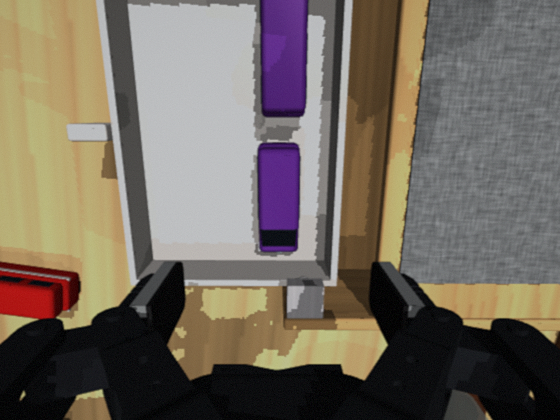

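Both placed cars sit along the back row. Next, the car at (591,-242).

Call:
jog_arm --plan '[[[0,0,-6],[-0.05,-0.005,-0.01],1],[[0,0,-12],[-0.105,-0.01,-0.016],1],[[0,0,-20],[-0.16,-0.016,-0.016],1],[[0,0,-28],[-0.215,-0.022,-0.016],1],[[0,0,-36],[-0.27,-0.027,-0.016],1],[[0,0,-44],[-0.32,-0.03,-0.016],1],[[0,0,-47.3],[-0.3502,-0.0327,-0.016],1],[[0,0,-47.3],[-0.3502,-0.0327,-0.016],1],[[0,0,-47.3],[-0.3502,-0.0327,-0.016],1],[[0,0,-47.3],[-0.3502,-0.0327,-0.016],1]]'

```text
time: 31.62
tool_pos: [591.6, -241.2, 199.2]
tcp_rot: [-180.0, -0.1, 143.3]
ft_force: [-0.5, -0.4, 0.7]
finger_gap: 85.7
```

```bash
python3 p.py set 591.3 -242.4 200 143.3; python3 car.py c3 591.3 -242.4
```

```text
31.625 [ 591.6 -241.2  199.2] [-1.8000e+02 -8.0000e-02  1.4335e+02] 85.7
pix 257 294 155 250 z 38.7 centre [ 596.8 -244.6] size [31.6 85.4] long 144.1
```

View pics/c3.png

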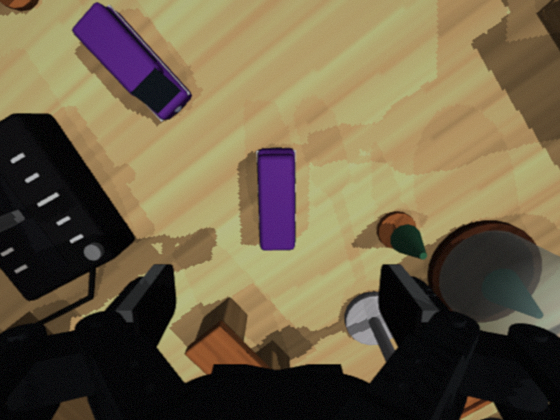

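```bash
python3 p.py 596 -245.3 26 144
```

```text
from [591.3, -242.4, 200.0, 143.3]
turn [ 0.   0.  -0.7] shift [-0.0055  0.0005  0.174 ] rows>=2.8
now 31.675 [ 591.7 -241.3  199.5] [ 1.8000e+02 -5.0000e-02  1.4336e+02] [ 0.4 -0.1  0.4] 85.6
```

Call:
jog_arm --plan '[[[0,0,-0.7],[-0.0055,0.0005,0.06],0.6],[[0,0,-0.7],[-0.0055,0.0005,0.115],0.6],[[0,0,-0.7],[-0.0055,0.0005,0.155],0.6],[[0,0,-0.7],[-0.0055,0.0005,0.174],0.6],[[0,0,-0.7],[-0.0055,0.0005,0.174],0.6],[[0,0,-0.7],[-0.0055,0.0005,0.174],-1],[[0,0,-0.7],[-0.0055,0.0005,0.174],-1],[[0,0,-0.7],[-0.0055,0.0005,0.174],-1],[[0,0,-0.7],[-0.0055,0.0005,0.174],-1],[[0,0,-0.7],[-0.0055,0.0005,0.174],-1]]' --force 50

```text
time: 32.92
tool_pos: [598.2, -246.4, 28.9]
tcp_rot: [180.0, 0.3, 144.0]
ft_force: [-0.5, 0.1, 6.4]
finger_gap: 32.5
```

```bash
python3 adv.py -0.7 -.0055 .0005 .174;  python3 p.py 596 -245 156 144 500 212.7 156 96
```

```text
cmd [596.01, -245.29, 26.0, 144.0]
from [596.01, -245.29, 26.0, 144.0]
turn [0. 0. 0.] shift [ 0.0002  0.0002 -0.13  ] rows>=2.1
turn [ 0. -0. 48.] shift [ 0.3469  0.3141 -0.13  ] rows>=7.5
now 32.925 [ 598.2 -246.4   28.9] [179.96   0.26 143.99] [-0.5  0.1  6.4] 32.5
```

Call:
jog_arm --plan '[[[0,0,0],[0,0,-0.05],-1],[[0,0,0],[0,0,-0.1],-1],[[0,0,4],[0.03,0.027,-0.13],-1],[[0,0,10],[0.07,0.063,-0.13],-1],[[0,0,16],[0.115,0.104,-0.13],-1],[[0,0,22],[0.16,0.145,-0.13],-1],[[0,0,28],[0.205,0.186,-0.13],-1],[[0,0,34],[0.25,0.227,-0.13],-1],[[0,0,40],[0.29,0.263,-0.13],-1],[[0,0,48],[0.33,0.299,-0.13],-1],[[0,0,48],[0.3469,0.3141,-0.13],-1],[[0,0,48],[0.3469,0.3141,-0.13],-1]]'

```text
time: 34.42
tool_pos: [500.1, 214.3, 156.8]
tcp_rot: [179.9, -0.0, 96.2]
ft_force: [0.0, -1.4, -2.3]
finger_gap: 32.5
```

```bash
python3 adv.py 48 .3469 .3141 -.13; python3 wl.py w12
```

```text
cmd [499.99, 212.72, 156.0, 96.0]
[500.1 214.3 156.8] [ 1.7993e+02 -3.0000e-02  9.6170e+01] 32.502952855682445
```

View pics/w12.png

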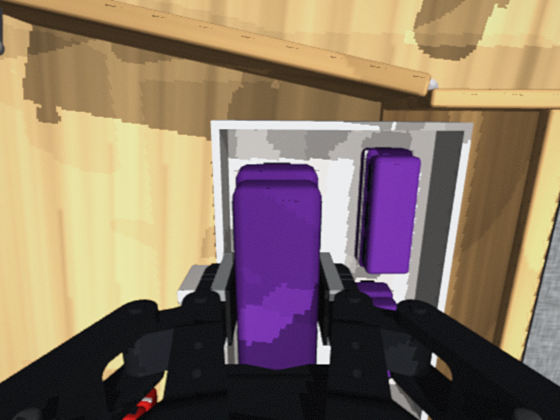

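Call:
jog_arm --plan '[[[0,0,0],[0,0.003,0.05],-1],[[0,0,0],[0,0.003,0.09],-1],[[0,0,0],[0,0.003,0.105],-1],[[0,0,0],[0,0.003,0.112],-1],[[0,0,0],[0,0.003,0.112],-1],[[0,0,0],[0,0.003,0.112],-1],[[0,0,0],[0,0.003,0.112],-1]]'

```text
time: 35.35
tool_pos: [505.0, 212.9, 45.8]
tcp_rot: [179.8, -0.0, 96.0]
ft_force: [0.9, -2.2, 6.2]
finger_gap: 32.5
```

Call:
jog_arm --plan '[[[0,0,0],[0,0,0],0.05],[[0,0,0],[0,0,0],0.05],[[0,0,0],[0,0,0],0.05],[[0,0,0],[0,0,-0.03],0.05],[[0,0,0],[0,0,-0.08],0.05],[[0,0,0],[0,0,-0.14],0.05],[[0,0,0],[0,0,-0.14],0.5],[[0,0,0],[0,0,-0.14],1]]'

```text
time: 36.35
tool_pos: [503.3, 213.0, 183.9]
tcp_rot: [180.0, -0.0, 96.0]
ft_force: [-0.1, 0.3, -1.3]
finger_gap: 79.1
```

```bash
python3 adv.py 0 0 .003 .112;python3 adv.py 0 0 0 -.14; python3 p.py 440 -268 200 185.5;python3 wl.py w13
python3 - <<'E'
from h import *
im,d=snapshot('top'); cv2.imwrite('pics/t4.png',im); crop(im,120,70,480,290,2.2,'pics/t4c.png')
E
```

```text
cmd [502.97, 213.03, 44.0, 96.0]
cmd [502.97, 213.03, 184.0, 96.0]
from [502.97, 213.03, 184.0, 96.0]
turn [  0.    0.  -89.5] shift [-0.4718 -0.1129 -0.016 ] rows>=8.4
now 36.35 [503.3 213.  183.9] [ 1.7999e+02 -1.0000e-02  9.6000e+01] [-0.1  0.3 -1.3] 79.1
[503.3 213.  183.9] [ 1.7999e+02 -1.0000e-02  9.6000e+01] 79.05136638670562
```

View pics/w13.png

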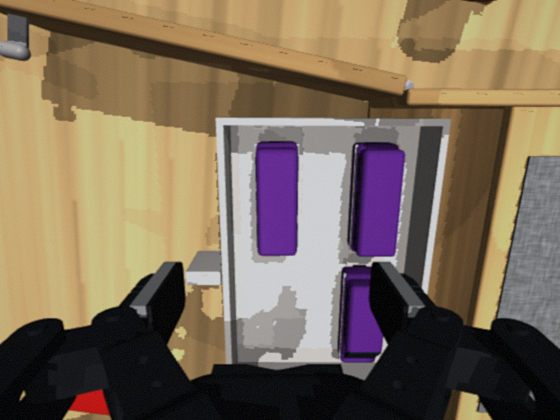

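View pics/t4c.png

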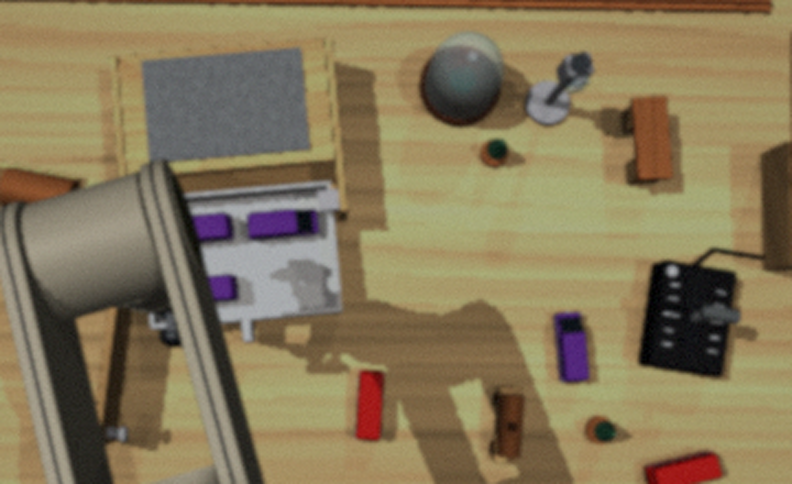

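```bash
python3 p.py 440 -268 200 5.5
```

```text
from [502.97, 213.03, 184.0, 96.0]
turn [ 0.  -0.  90.5] shift [-0.4718 -0.1129 -0.016 ] rows>=8.5
now 36.45 [502.3 212.6 182.1] [-1.7983e+02  3.0000e-02  9.6000e+01] [-0.5 -0.1 -0.3] 85.5
```

Call:
jog_arm --plan '[[[0,0,9],[-0.045,-0.011,-0.01],1],[[0,0,18],[-0.095,-0.023,-0.016],1],[[0,0,27],[-0.145,-0.035,-0.016],1],[[0,0,36],[-0.195,-0.047,-0.016],1],[[0,0,46],[-0.245,-0.059,-0.016],1],[[0,0,56],[-0.295,-0.071,-0.016],1],[[0,0,66],[-0.345,-0.083,-0.016],1],[[0,0,76],[-0.395,-0.095,-0.016],1],[[0,0,86],[-0.445,-0.107,-0.016],1],[[0,0,90.5],[-0.4718,-0.1129,-0.016],1],[[0,0,90.5],[-0.4718,-0.1129,-0.016],1],[[0,0,90.5],[-0.4718,-0.1129,-0.016],1]]'

```text
time: 37.95
tool_pos: [439.9, -267.2, 198.6]
tcp_rot: [-179.9, 0.1, 5.6]
ft_force: [-0.6, 0.2, -0.3]
finger_gap: 85.4
```

```bash
python3 p.py set 440 -268 200 5.5; python3 car.py c4 433 -268
```

```text
37.95 [ 439.9 -267.2  198.6] [-1.7988e+02  1.0000e-01  5.5500e+00] 85.4
pix 262 299 173 249 z 38.5 centre [ 426.6 -270. ] size [68.9 31.9] long 4.9
```

View pics/c4.png

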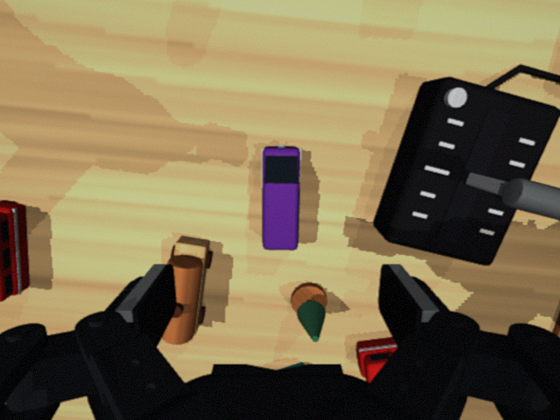

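```bash
python3 p.py 435 -269.8 26 4.9
```

```text
from [440.0, -268.0, 200.0, 5.5]
turn [ 0.  -0.   0.6] shift [-0.0051  0.0013  0.174 ] rows>=2.8
now 38.0 [ 440.2 -267.   199. ] [-1.7991e+02  7.0000e-02  5.5900e+00] [ 0.8 -0.4  0.1] 85.3
```

Call:
jog_arm --plan '[[[0,0,0.6],[-0.0051,0.0013,0.06],0.6],[[0,0,0.6],[-0.0051,0.0013,0.115],0.6],[[0,0,0.6],[-0.0051,0.0013,0.155],0.6],[[0,0,0.6],[-0.0051,0.0013,0.174],0.6],[[0,0,0.6],[-0.0051,0.0013,0.174],0.6],[[0,0,0.6],[-0.0051,0.0013,0.174],-1],[[0,0,0.6],[-0.0051,0.0013,0.174],-1],[[0,0,0.6],[-0.0051,0.0013,0.174],-1],[[0,0,0.6],[-0.0051,0.0013,0.174],-1],[[0,0,0.6],[-0.0051,0.0013,0.174],-1]]' --force 50

```text
time: 39.25
tool_pos: [436.8, -270.7, 27.9]
tcp_rot: [179.9, -0.1, 4.9]
ft_force: [0.1, 2.2, 6.3]
finger_gap: 32.6
```

```bash
python3 adv.py 0.6 -.0051 .0013 .174;  python3 p.py 514 101.5 156 96
```

```text
cmd [435.05, -269.78, 26.0, 4.9]
from [435.05, -269.78, 26.0, 4.9]
turn [  0.    0.  -91.1] shift [ 0.1104 -0.3632 -0.13  ] rows>=8.5
now 39.25 [ 436.8 -270.7   27.9] [ 1.7989e+02 -1.5000e-01  4.9000e+00] [0.1 2.2 6.3] 32.6
```

Call:
jog_arm --plan '[[[0,0,0],[0,0,-0.05],-1],[[0,0,0],[0,0,-0.1],-1],[[0,0,-8],[0.008,-0.025,-0.13],-1],[[0,0,-18],[0.02,-0.065,-0.13],-1],[[0,0,-28],[0.033,-0.107,-0.13],-1],[[0,0,-38],[0.046,-0.15,-0.13],-1],[[0,0,-48],[0.06,-0.195,-0.13],-1],[[0,0,-58],[0.073,-0.24,-0.13],-1],[[0,0,-68],[0.086,-0.285,-0.13],-1],[[0,0,-78],[0.1,-0.33,-0.13],-1],[[0,0,-87],[0.1104,-0.3632,-0.13],-1],[[0,0,-91.1],[0.1104,-0.3632,-0.13],-1]]'

```text
time: 40.75
tool_pos: [514.7, 103.9, 156.5]
tcp_rot: [179.9, -0.0, 96.4]
ft_force: [0.6, -0.1, -0.4]
finger_gap: 32.5
```

Call:
jog_arm --plan '[[[0,0,0],[0,0,0],-1],[[0,0,0],[0,0,0],-1]]'

```text
time: 41.0
tool_pos: [514.4, 101.0, 156.2]
tcp_rot: [180.0, 0.0, 95.9]
ft_force: [0.4, -0.2, -1.3]
finger_gap: 32.1
```

```bash
python3 adv.py -91.1 .1104 -.3632 -.13; python3 wl.py w14
```

```text
cmd [514.02, 101.52, 156.0, 96.0]
[514.4 101.  156.2] [179.99   0.    95.87] 32.1455785121269
```

View pics/w14.png

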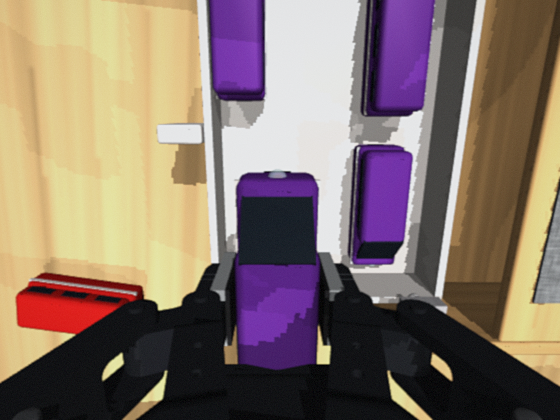

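Call:
jog_arm --plan '[[[0,0,0],[0,0,0.05],-1],[[0,0,0],[0,0,0.09],-1],[[0,0,0],[0,0,0.105],-1],[[0,0,0],[0,0,0.112],-1],[[0,0,0],[0,0,0.112],-1],[[0,0,0],[0,0,0.112],-1],[[0,0,0],[0,0,0.112],-1]]'

```text
time: 41.92
tool_pos: [515.0, 101.5, 44.9]
tcp_rot: [179.9, 0.0, 96.0]
ft_force: [-0.2, -0.7, 2.0]
finger_gap: 32.9
```

Call:
jog_arm --plan '[[[0,0,0],[0,0,0],0.05],[[0,0,0],[0,0,0],0.05],[[0,0,0],[0,0,0],0.05],[[0,0,0],[0,0,-0.03],0.05],[[0,0,0],[0,0,-0.08],0.05],[[0,0,0],[0,0,-0.14],0.05],[[0,0,0],[0,0,-0.16],0.5],[[0,0,0],[0,0,-0.16],1],[[0,0,0],[0,0,-0.16],1]]'

```text
time: 43.05
tool_pos: [513.6, 101.3, 202.3]
tcp_rot: [-179.9, -0.0, 96.0]
ft_force: [0.4, 0.7, -1.4]
finger_gap: 85.2
```

```bash
python3 adv.py 0 0 0 .112;python3 adv.py 0 0 0 -.16; python3 wl.py w15;python3 p.py 442 151 204 186
```

```text
cmd [514.02, 101.52, 44.0, 96.0]
cmd [514.02, 101.52, 204.0, 96.0]
[513.6 101.3 202.3] [-179.86   -0.     96.  ] 85.2091107167278
from [514.02, 101.52, 204.0, 96.0]
turn [  0.   0. -90.] shift [ 0.0567 -0.0665 -0.    ] rows>=8.4
now 43.1 [513.3 101.3 201.8] [-179.81   -0.     96.  ] [-0.2 -0.3  0.2] 85.3
```

View pics/w15.png

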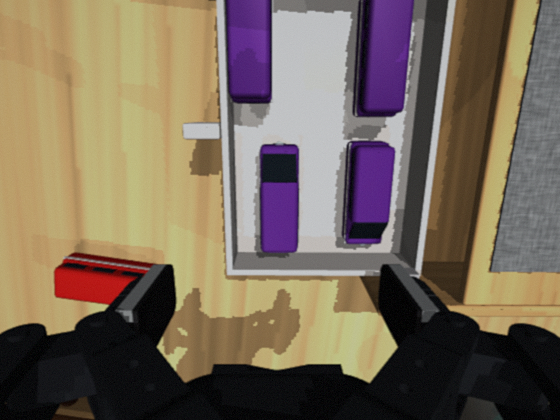

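```bash
python3 - <<'E'
from h import *
ci=camera_info('wrist')
for q in [(184,131),(219,131)]: print(atz(ci,*q,66.).round(1))
E
python3 p.py 440 151 204 186 440 151 54 186
```

```text
[438.8 151.5  66. ]
[464.7 154.2  66. ]
from [514.02, 101.52, 204.0, 96.0]
turn [  0.   0. -90.] shift [ 0.0569 -0.0684 -0.    ] rows>=8.4
turn [  0.   0. -90.] shift [ 0.0569 -0.0684  0.15  ] rows>=2.4
now 43.1 [513.3 101.3 201.8] [-179.81   -0.     96.  ] [-0.2 -0.3  0.2] 85.3
```

Call:
jog_arm --plan '[[[0,0,-10],[0.006,-0.008,0],1],[[0,0,-20],[0.012,-0.016,0],1],[[0,0,-30],[0.02,-0.024,0],1],[[0,0,-40],[0.026,-0.032,0],1],[[0,0,-50],[0.032,-0.04,0],1],[[0,0,-60],[0.04,-0.048,0],1],[[0,0,-70],[0.046,-0.056,0],1],[[0,0,-80],[0.052,-0.064,0],1],[[0,0,-90],[0.0569,-0.0684,0],1],[[0,0,-90],[0.0569,-0.0684,0],1],[[0,0,-90],[0.0569,-0.0684,0],1],[[0,0,-90],[0.0569,-0.0684,0],1]]'

```text
time: 44.6
tool_pos: [440.4, 150.6, 203.6]
tcp_rot: [-180.0, -0.0, -174.1]
ft_force: [1.0, -0.2, -0.1]
finger_gap: 85.3
```

```bash
python3 p.py set 440 151 204 186; python3 wl.py w16
```

```text
[440.4 150.6 203.6] [-1.7999e+02 -4.0000e-02 -1.7414e+02] 85.31576073010388
```

View pics/w16.png

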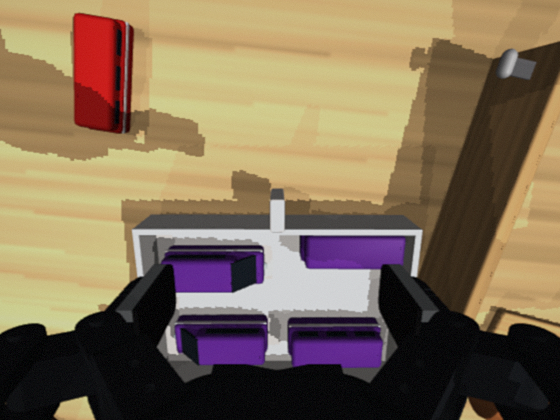

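```bash
python3 - <<'E'
from h import *
ci=camera_info('wrist'); P=np.load('pics/w16P.npy')
for q in [(277,201),(277,229)]: print(atz(ci,*q,66.).round(1))
print(P[205,277],P[225,277])
E
python3 p.py 446 151.7 204 186 446 151.7 54 186
```

```text
[438.3 151.6  66. ]
[461.6 154.   66. ]
[441.82133184 151.95993673  64.60771522] [nan nan nan]
from [440.0, 151.0, 204.0, 186.0]
turn [0. 0. 0.] shift [-0.006   0.0001  0.    ] rows>=0.1
turn [0. 0. 0.] shift [-6.0e-03  1.0e-04  1.5e-01] rows>=2.4
now 44.65 [440.5 150.6 203.7] [-1.7999e+02 -3.0000e-02 -1.7412e+02] [-0.5  0.6  0.6] 85.2
```

Run:
```python
from h import *
ci=camera_info('wrist'); im=cv2.imread('pics/w16.png')
crop(im,120,180,440,280,2.5,'pics/w16c.png')
for v in (229,231,233): print(v,atz(ci,277,v,57.).round(1))
# t3 vs t4 top views
for n in ('t3','t4'):
    im=cv2.imread(f'pics/{n}.png'); crop(im,170,130,300,240,6,f'pics/{n}d.png')
```

```text
229 [464.6 154.3  57. ]
231 [466.4 154.5  57. ]
233 [468.1 154.7  57. ]
```

View pics/w16c.png

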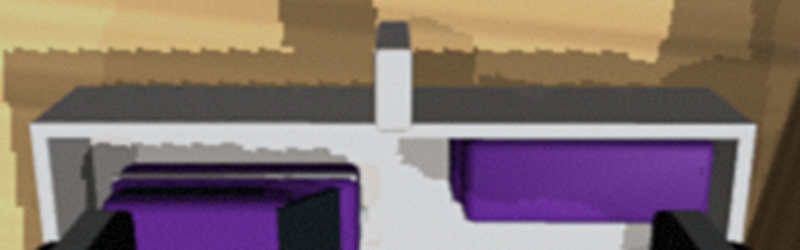

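View pics/t3d.png

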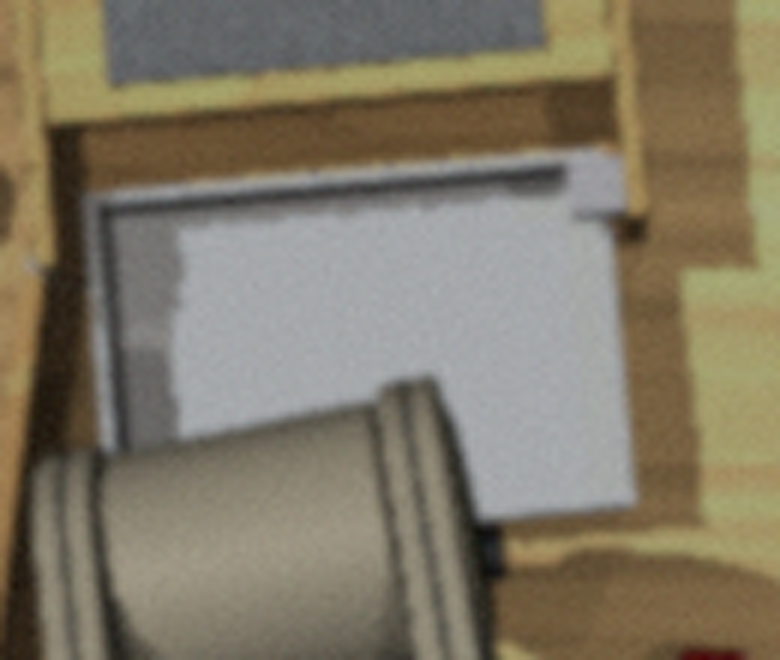

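View pics/t4d.png

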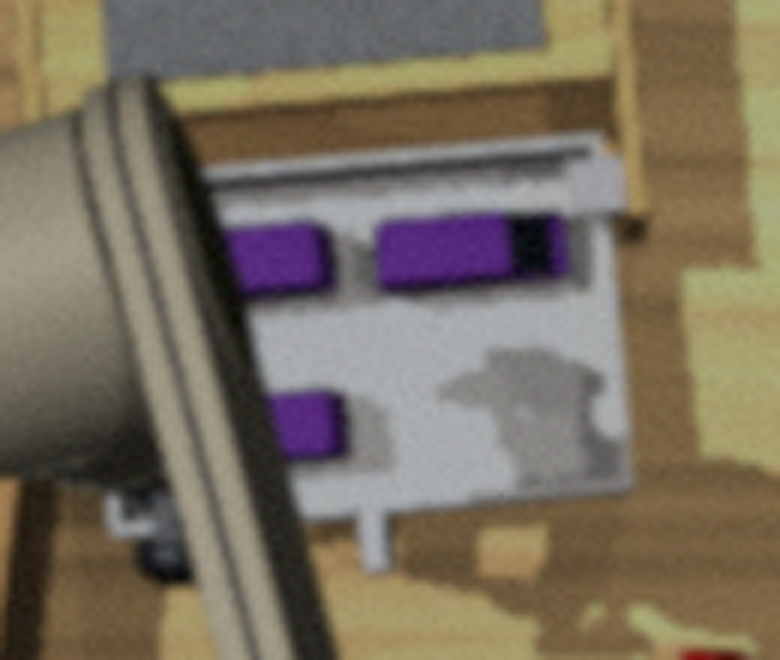

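```bash
python3 p.py 447 152.2 54 186
```

```text
from [440.0, 151.0, 204.0, 186.0]
turn [0. 0. 0.] shift [-0.0071  0.0005  0.15  ] rows>=2.4
now 44.65 [440.5 150.6 203.7] [-1.7999e+02 -3.0000e-02 -1.7412e+02] [-0.5  0.6  0.6] 85.2
```

Call:
jog_arm --plan '[[[0,0,0],[-0.0071,0.0005,0.05],0.3],[[0,0,0],[-0.0071,0.0005,0.1],0.3],[[0,0,0],[-0.0071,0.0005,0.135],0.3],[[0,0,0],[-0.0071,0.0005,0.15],0.3],[[0,0,0],[-0.0071,0.0005,0.15],0.3],[[0,0,0],[-0.0071,0.0005,0.15],-1],[[0,0,0],[-0.0071,0.0005,0.15],-1],[[0,0,0],[-0.0071,0.0005,0.15],-1],[[0,0,0],[-0.0071,0.0005,0.15],-1],[[0,0,0],[-0.0071,0.0005,0.15],-1]]' --force 40

```text
time: 45.9
tool_pos: [448.9, 151.6, 55.7]
tcp_rot: [-179.9, 0.2, -174.0]
ft_force: [0.6, -5.2, 5.4]
finger_gap: 11.1
```

Call:
jog_arm --plan '[[[0,0,0],[-0.005,0,0],-1],[[0,0,0],[-0.014,0,0],-1],[[0,0,0],[-0.026,0,0],-1],[[0,0,0],[-0.04,0,0],-1],[[0,0,0],[-0.055,0,0],-1],[[0,0,0],[-0.07,0,0],-1],[[0,0,0],[-0.085,0,0],-1],[[0,0,0],[-0.1,0,0],-1],[[0,0,0],[-0.115,0,0],-1],[[0,0,0],[-0.128,0,0],-1],[[0,0,0],[-0.14,0,0],-1],[[0,0,0],[-0.149,0,0],-1]]'

```text
time: 47.4
tool_pos: [597.4, 166.5, 55.7]
tcp_rot: [-179.9, 0.1, -174.0]
ft_force: [-0.3, -7.0, 6.1]
finger_gap: 11.5
```

Call:
jog_arm --plan '[[[0,0,0],[-0.005,0,0],-1],[[0,0,0],[-0.009,0,0],-1],[[0,0,0],[-0.012,0,0],-1],[[0,0,0],[-0.014,0,0],-1],[[0,0,0],[-0.015,0,0],-1],[[0,0,0],[-0.015,0,0],-1]]'

```text
time: 48.15
tool_pos: [611.2, 167.9, 55.7]
tcp_rot: [-179.9, 0.0, -174.0]
ft_force: [-5.5, -7.6, 8.3]
finger_gap: 11.3
```

```bash
python3 adv.py 0 -.0071 .0005 .15; python3 adv.py 0 -.149 0 0; python3 adv.py 0 -.015 0 0; python3 -c "
from bench import *
print(sense()['ft_force'],sense()['tool_pos'])"
```

```text
cmd [447.01, 152.24, 54.0, 186.0]
cmd [595.19, 167.81, 54.0, 186.0]
cmd [610.11, 169.38, 54.0, 186.0]
[-5.48275701 -7.64297899  8.31675631] [611.17156054 167.88041576  55.72009907]
```

Call:
jog_arm --plan '[[[0,0,0],[-0.002,0,0],-1],[[0,0,0],[-0.004,0,0],-1],[[0,0,0],[-0.004,0,0],-1],[[0,0,0],[-0.004,0,0],-1]]'

```text
time: 48.65
tool_pos: [611.4, 167.9, 55.6]
tcp_rot: [-179.9, -0.5, -174.0]
ft_force: [-26.8, -10.5, 24.5]
finger_gap: 11.3
```

Call:
jog_arm --plan '[[[0,0,0],[0.0035,0,0],-1],[[0,0,0],[0.0035,0,0],-1],[[0,0,0],[0.0035,0,0],0.2],[[0,0,0],[0.0035,0,0],0.3],[[0,0,0],[0.0035,0,0],0.3],[[0,0,0],[0.0035,0,-0.04],0.3],[[0,0,0],[0.0035,0,-0.09],0.3],[[0,0,0],[0.0035,0,-0.15],0.3],[[0,0,0],[0.0035,0,-0.166],0.3],[[0,0,0],[0.0035,0,-0.166],0.3]]'

```text
time: 49.9
tool_pos: [611.9, 169.6, 221.5]
tcp_rot: [180.0, 0.2, -174.0]
ft_force: [0.4, -0.5, -0.5]
finger_gap: 55.4
```

```bash
python3 adv.py 0 -.004 0 0; python3 adv.py 0 .0035 0 -.166; python3 wl.py w17; python3 p.py 560 168 220 186
```

```text
cmd [614.09, 169.8, 54.0, 186.0]
cmd [610.61, 169.43, 220.0, 186.0]
[611.9 169.6 221.5] [ 179.98    0.18 -173.99] 55.43259541502201
from [610.61, 169.43, 220.0, 186.0]
turn [0. 0. 0.] shift [0.0505 0.0039 0.    ] rows>=0.8
now 49.95 [610.8 169.3 219.1] [-1.8000e+02 -3.0000e-02 -1.7399e+02] [ 0.3 -0.2 -0.6] 55.7
```

View pics/w17.png

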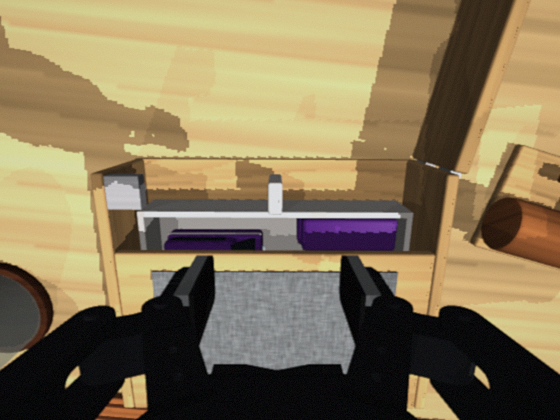

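Call:
jog_arm --plan '[[[0,0,0],[0.03,0.002,0],0.3],[[0,0,0],[0.0505,0.0039,0],0],[[0,0,0],[0.0505,0.0039,0],-0.5],[[0,0,0],[0.0505,0.0039,0],-1]]'

```text
time: 50.45
tool_pos: [560.3, 167.8, 218.4]
tcp_rot: [-180.0, -0.1, -174.0]
ft_force: [0.4, 0.3, 0.2]
finger_gap: 6.8
```

```bash
python3 p.py set 560 168 220 186; python3 wl.py w18
python3 - <<'E'
import cv2
crop=lambda im:cv2.resize(im[180:300,80:460],None,fx=2,fy=2,interpolation=cv2.INTER_CUBIC)
import numpy as np
cv2.imwrite('pics/cmp.png',np.vstack([crop(cv2.imread('pics/w5.png')),crop(cv2.imread('pics/w18.png'))]))
from h import *
im,d=snapshot('top'); cv2.imwrite('pics/t5.png',im); crop(im,120,70,320,290,2.7,'pics/t5c.png')
E
```

```text
[560.3 167.8 218.4] [-1.7998e+02 -1.1000e-01 -1.7400e+02] 6.81143637629757
```

View pics/cmp.png

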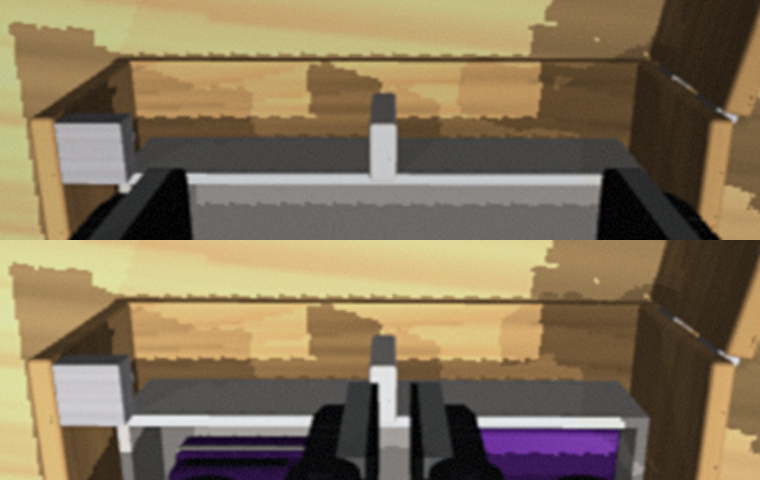

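View pics/t5c.png

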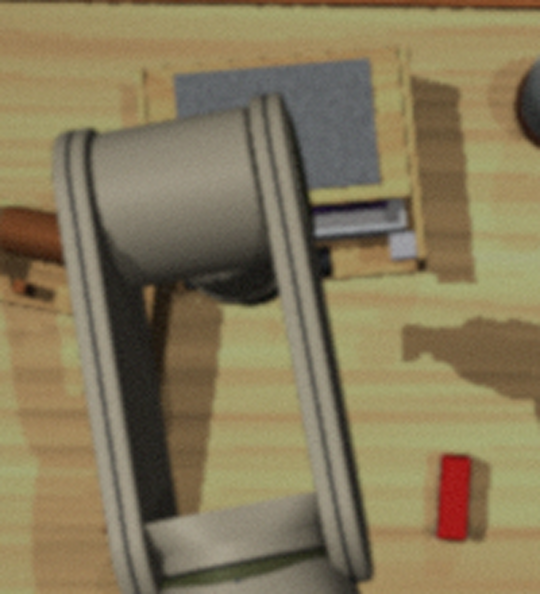

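```bash
python3 p.py 377 365 220 87
python3 - <<'E'
from h import *
ci=camera_info('top')
for q in [(166.3,271.9),(171,272)]: print(atz(ci,*q,90.).round(1))
E
```

```text
from [560.0, 168.0, 220.0, 186.0]
turn [ 0. -0. 99.] shift [0.1614 0.215  0.    ] rows>=9.3
now 50.55 [560.8 167.7 219.1] [-1.7999e+02 -5.0000e-02 -1.7401e+02] [ 0.3 -0.4 -0. ] -0.1
[308.2 320.8  90. ]
[308.1 308.3  90. ]
```

Call:
jog_arm --plan '[[[0,0,10],[0.016,0.02,0],-1],[[0,0,20],[0.032,0.04,0],-1],[[0,0,30],[0.048,0.065,0],-1],[[0,0,40],[0.065,0.085,0],-1],[[0,0,50],[0.08,0.107,0],-1],[[0,0,60],[0.097,0.13,0],-1],[[0,0,70],[0.113,0.15,0],-1],[[0,0,80],[0.13,0.172,0],-1],[[0,0,90],[0.145,0.195,0],-1],[[0,0,99],[0.1614,0.215,0],-1],[[0,0,99],[0.1614,0.215,0],-1],[[0,0,99],[0.1614,0.215,0],-1]]'

```text
time: 52.05
tool_pos: [378.0, 364.6, 219.9]
tcp_rot: [180.0, 0.0, 87.2]
ft_force: [0.5, -0.6, 0.3]
finger_gap: -0.0
```

```bash
python3 p.py set 377 365 220 87; python3 wl.py w19; python3 p.py 377 365 60 87
```

```text
[378.  364.6 219.9] [1.7999e+02 2.0000e-02 8.7170e+01] -0.030743042555174033
from [377.0, 365.0, 220.0, 87.0]
turn [0. 0. 0.] shift [-0.   -0.    0.16] rows>=2.6
now 52.1 [378.1 364.4 219.9] [1.7999e+02 2.0000e-02 8.7110e+01] [-1.1  0.1 -0.4] 0.3
```

View pics/w19.png

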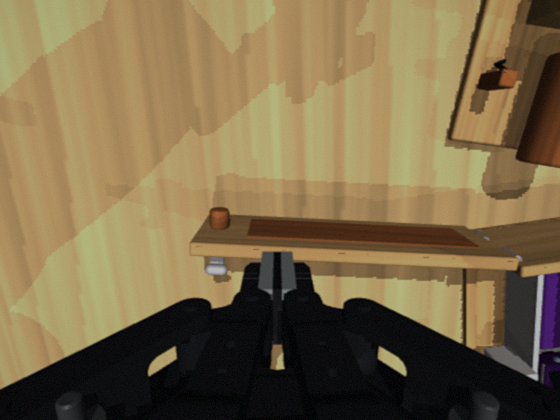

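Run:
```python
from h import *
ci=camera_info('wrist')
for q in [(192,242),(280,246),(517,257),(192,253),(517,268)]: print(q,atz(ci,*q,90.).round(1))
```

```text
(192, 242) [310. 340.  90.]
(280, 246) [379.6 333.1  90. ]
(517, 257) [569.4 313.9  90. ]
(192, 253) [308.9 330.7  90. ]
(517, 268) [570.7 304.2  90. ]
```

Call:
jog_arm --plan '[[[0,0,0],[0,0,0.055],-1],[[0,0,0],[0,0,0.11],-1],[[0,0,0],[0,0,0.15],-1],[[0,0,0],[0,0,0.16],-1],[[0,0,0],[0,0,0.16],-1]]'

```text
time: 52.72
tool_pos: [378.0, 364.6, 60.4]
tcp_rot: [-180.0, 0.0, 87.0]
ft_force: [0.9, -0.1, -0.0]
finger_gap: 0.1
```

```bash
python3 p.py set 377 365 60 87
cat > arc2.py <<'E'
from h import *
import subprocess,sys
H=np.array([573,302.5]); s=195
a=[]
for th,h in [tuple(map(float,x.split(','))) for x in sys.argv[1:]]:
    da=np.radians(-84-th); na=da+np.pi/2
    p=H+s*np.array([np.cos(da),np.sin(da)])-h*np.array([np.cos(na),np.sin(na)])
    a+=[p[0],p[1],60,187-th]
print(np.round(a,1).reshape(-1,4).tolist())
subprocess.run(['python3','p.py']+[str(x) for x in a])
E
python3 arc2.py 100,26 95,23 90,23 84,23 78,23 72,23 66,23 60,23 54,23 48,23 42,23
```

```text
from [377.0, 365.0, 60.0, 87.0]
turn [0. 0. 0.] shift [-0.0228  0.0045  0.    ] rows>=0.4
turn [ 0.  0. -5.] shift [-0.0428  0.0029  0.    ] rows>=0.5
turn [ -0.   0. -10.] shift [-0.0599  0.0028  0.    ] rows>=0.5
turn [  0.   0. -16.] shift [-0.0804  0.0047  0.    ] rows>=0.6
turn [ -0.   0. -22.] shift [-0.1006  0.0087  0.    ] rows>=0.6
turn [  0.   0. -28.] shift [-0.1202  0.0148  0.    ] rows>=0.6
turn [  0.   0. -34.] shift [-0.1391  0.0229  0.    ] rows>=0.6
turn [  0.   0. -40.] shift [-0.157  0.033  0.   ] rows>=0.6
turn [ -0.   0. -46.] shift [-0.1738  0.0449  0.    ] rows>=0.6
turn [  0.   0. -52.] shift [-0.1892  0.0584  0.    ] rows>=0.6
turn [  0.   0. -58.] shift [-0.2032  0.0735  0.    ] rows>=0.6
now 52.725 [378.  364.6  60.4] [-1.7999e+02  2.0000e-02  8.6990e+01] [ 0.9 -0.1 -0. ] 0.1
[[380.3, 342.0, 60.0, 87.0], [377.6, 322.1, 60.0, 92.0], [376.7, 305.0, 60.0, 97.0], [377.5, 284.5, 60.0, 103.0], [380.4, 264.1, 60.0, 109.0], [385.5, 244.2, 60.0, 115.0], [392.6, 224.9, 60.0, 121.0], [401.7, 206.5, 60.0, 127.0], [412.7, 189.1, 60.0, 133.0], [425.4, 173.0, 60.0, 139.0], [439.8, 158.3, 60.0, 145.0]]
```

Call:
jog_arm --plan '[[[0,0,0],[-0.012,0.0045,0],-1],[[0,0,0],[-0.0228,0.0045,0],-1],[[0,0,-5],[-0.0428,0.003,0],-1],[[0,0,-10],[-0.06,0.003,0],-1],[[0,0,-16],[-0.0804,0.0047,0],-1],[[0,0,-22],[-0.1006,0.0087,0],-1],[[0,0,-28],[-0.1202,0.0148,0],-1],[[0,0,-34],[-0.1391,0.0229,0],-1],[[0,0,-40],[-0.157,0.033,0],-1],[[0,0,-46],[-0.1738,0.0449,0],-1],[[0,0,-52],[-0.1892,0.0584,0],-1],[[0,0,-58],[-0.2032,0.0735,0],-1]]'

```text
time: 54.22
tool_pos: [440.9, 157.0, 61.1]
tcp_rot: [179.9, 0.1, 145.2]
ft_force: [-1.0, 0.7, 0.3]
finger_gap: 0.4
```

```bash
python3 adv.py -58 -.2032 .0735 0; python3 arc2.py 36,23 30,23 24,23 18,23 13,23 9,23 7,23 5,23 4,23
```

```text
cmd [439.76, 158.23, 60.0, 145.0]
from [439.76, 158.23, 60.0, 145.0]
turn [ 0.  0. -6.] shift [-0.0205 -0.0017 -0.    ] rows>=0.6
turn [  0.   0. -12.] shift [-0.041  -0.0012 -0.    ] rows>=0.6
turn [ -0.   0. -18.] shift [-0.0614  0.0014  0.    ] rows>=0.6
turn [ -0.   0. -24.] shift [-0.0814  0.0061  0.    ] rows>=0.6
turn [ -0.   0. -29.] shift [-0.0976  0.0116  0.    ] rows>=0.5
turn [  0.   0. -33.] shift [-0.1102  0.017   0.    ] rows>=0.4
turn [  0.   0. -35.] shift [-0.1164  0.0201  0.    ] rows>=0.2
turn [ -0.   0. -37.] shift [-0.1224  0.0233  0.    ] rows>=0.2
turn [  0.   0. -38.] shift [-0.1254  0.025   0.    ] rows>=0.1
now 54.225 [440.9 157.   61.1] [1.7993e+02 7.0000e-02 1.4518e+02] [-1.   0.7  0.3] 0.4
[[455.6, 145.1, 60.0, 151.0], [472.7, 133.7, 60.0, 157.0], [490.9, 124.2, 60.0, 163.0], [510.0, 116.5, 60.0, 169.0], [526.4, 111.8, 60.0, 174.0], [539.8, 109.0, 60.0, 178.0], [546.6, 107.9, 60.0, 180.0], [553.4, 107.1, 60.0, 182.0], [556.8, 106.8, 60.0, 183.0]]
```

Call:
jog_arm --plan '[[[0,0,-6],[-0.0205,-0.0017,0],-1],[[0,0,-12],[-0.041,-0.0012,0],-1],[[0,0,-18],[-0.0614,0.0014,0],-1],[[0,0,-24],[-0.0814,0.0061,0],-1],[[0,0,-29],[-0.0976,0.0116,0],-1],[[0,0,-33],[-0.1102,0.017,0],-1],[[0,0,-35],[-0.1164,0.0201,0],-1],[[0,0,-37],[-0.1224,0.0233,0],-1],[[0,0,-38],[-0.1254,0.025,0],-1],[[0,0,-38],[-0.1254,0.025,0],-1],[[0,0,-38],[-0.1254,0.025,0],-1]]'

```text
time: 55.6
tool_pos: [556.8, 106.3, 60.2]
tcp_rot: [-180.0, -0.0, -177.0]
ft_force: [-3.6, -1.2, 0.5]
finger_gap: 0.1
```

```bash
python3 adv.py -38 -.1254 .025 0; python3 arc2.py 3,23 2,23 1,23 0,23 0,19
python3 - <<'E'
from h import *
im,d=snapshot('top'); cv2.imwrite('pics/t6.png',im); crop(im,150,70,320,250,3.2,'pics/t6c.png')
E
```

```text
cmd [556.82, 106.78, 60.0, 183.0]
from [556.82, 106.78, 60.0, 183.0]
turn [ 0.  0. -1.] shift [-0.0034 -0.0004 -0.    ] rows>=0.1
turn [ 0.  0. -2.] shift [-0.0068 -0.0008 -0.    ] rows>=0.1
turn [ 0.  0. -3.] shift [-0.0102 -0.0011 -0.    ] rows>=0.1
turn [ 0.  0. -4.] shift [-0.0136 -0.0013 -0.    ] rows>=0.1
turn [ 0.  0. -4.] shift [-0.0176 -0.0011 -0.    ] rows>=0.1
now 55.6 [556.8 106.3  60.2] [-1.7999e+02 -4.0000e-02 -1.7703e+02] [-3.6 -1.2  0.5] 0.1
[[560.2, 106.6, 60.0, 184.0], [563.7, 106.4, 60.0, 185.0], [567.1, 106.2, 60.0, 186.0], [570.5, 106.2, 60.0, 187.0], [574.5, 106.6, 60.0, 187.0]]
```

View pics/t6c.png

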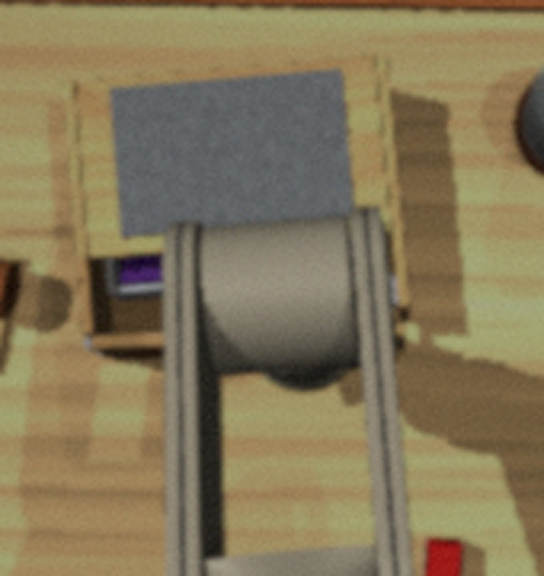

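Contact with the catch is starting (about 4 N). I'll press on slowly.

Call:
jog_arm --plan '[[[0,0,-1],[-0.0034,-0.0004,0],-1],[[0,0,-2],[-0.0068,-0.0008,0],-1],[[0,0,-2.5],[-0.009,-0.001,0],-1],[[0,0,-2.5],[-0.009,-0.001,0],-1]]'

```text
time: 56.15
tool_pos: [567.1, 106.2, 60.4]
tcp_rot: [180.0, 0.1, -174.5]
ft_force: [-0.3, 1.1, 1.2]
finger_gap: 0.2
```

Call:
jog_arm --plan '[[[0,0,0],[-0.002,0,0],-1],[[0,0,0],[-0.004,0,0],-1],[[0,0,0],[-0.006,0,0],-1],[[0,0,0],[-0.006,0,0],-1]]'

```text
time: 56.65
tool_pos: [567.5, 106.4, 57.9]
tcp_rot: [180.0, -0.6, -174.5]
ft_force: [-20.6, -2.1, 7.1]
finger_gap: -0.2
```

Call:
jog_arm --plan '[[[0,0,0],[0.02,0,0],-1],[[0,0,0],[0.06,0,0],-1],[[0,0,0],[0.06,0,-0.05],-1],[[0,0,0],[0.06,0,-0.1],-1],[[0,0,0],[0.06,0,-0.16],-1],[[0,0,0],[0.06,0,-0.2],-1],[[0,0,0],[0.06,0,-0.2],-1],[[0,0,0],[0.06,0,-0.2],-1]]'

```text
time: 57.65
tool_pos: [512.5, 100.9, 259.4]
tcp_rot: [-180.0, -0.0, -174.5]
ft_force: [-0.7, 0.3, -1.0]
finger_gap: 0.0
```

```bash
python3 adv.py -2.5 -.009 -.001 0; python3 adv.py 0 -.006 0 0;python3 adv.py 0 .06 0 -.2; python3 wl.py w20; python3 p.py 450 -150 260 180
```

```text
cmd [565.86, 106.25, 60.0, 185.5]
cmd [571.83, 106.83, 60.0, 185.5]
cmd [512.11, 101.08, 260.0, 185.5]
[512.5 100.9 259.4] [-1.8000e+02 -1.0000e-02 -1.7451e+02] 0.01886273735448712
from [512.11, 101.08, 260.0, 185.5]
turn [-0.  -0.   5.5] shift [ 0.0859 -0.244  -0.    ] rows>=4.1
now 57.7 [511.9 100.9 258.5] [ 1.8000e+02 -1.1000e-01 -1.7451e+02] [ 0.1 -0.  -0.7] -0.2
```

View pics/w20.png

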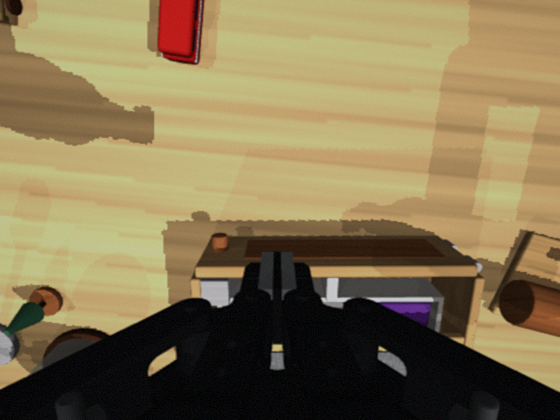

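Call:
jog_arm --plan '[[[0,0,1],[0.02,-0.05,0],-1],[[0,0,2],[0.035,-0.1,0],-1],[[0,0,3],[0.055,-0.15,0],-1],[[0,0,4],[0.07,-0.2,0],-1],[[0,0,5],[0.0859,-0.244,0],-1],[[0,0,5],[0.0859,-0.244,0],-1],[[0,0,5],[0.0859,-0.244,0],-1]]'

```text
time: 58.58
tool_pos: [450.0, -149.6, 258.6]
tcp_rot: [179.9, -0.1, -179.5]
ft_force: [0.1, 0.1, -0.1]
finger_gap: -0.0
```

Run:
```python
from h import *
ci=camera_info('top')
im,d=snapshot('top'); cv2.imwrite('pics/t7.png',im); crop(im,150,70,320,250,3.2,'pics/t7c.png')
b=cv2.imread('pics/top0.png')
P=cloud(ci,d); P0=cloud(ci,np.load('pics/top0.npy'))
im2,_=snapshot('scene'); cv2.imwrite('pics/s7.png',im2)
```

```text
(no output)
```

View pics/t7.png

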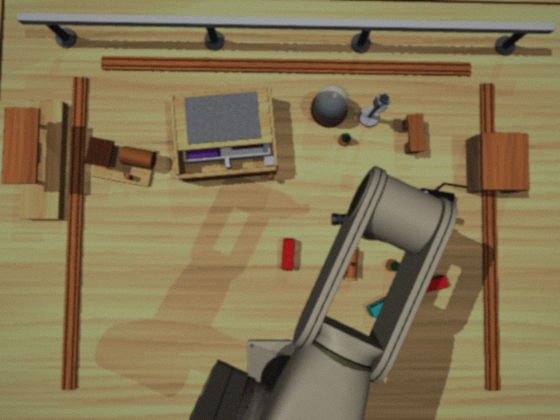

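View pics/t7c.png

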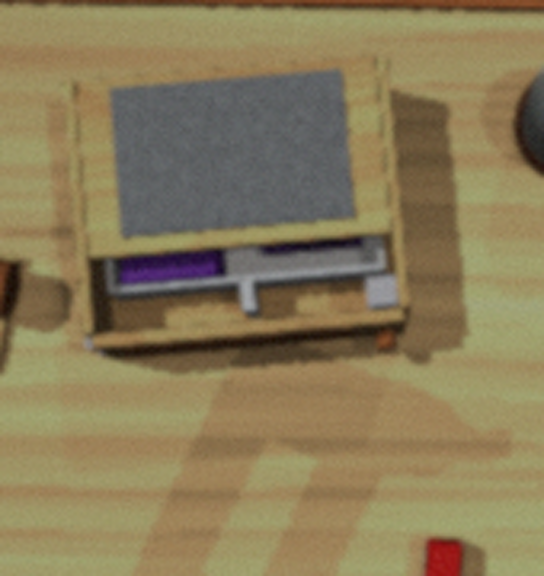

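View pics/s7.png

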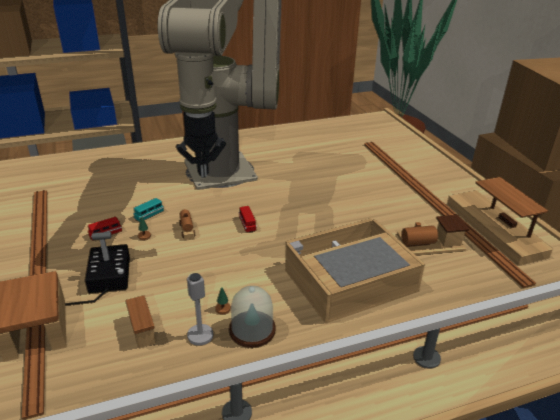

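```bash
python3 -c "
from bench import *
s=sense(); print(s['time'],s['qd'].round(2)); print(hand_in())"
```

```text
58.675 [ 0.45 -0.23 -0.35 -0.18  0.02 -0.11]
the job is handed in; nothing more can be done
None
```

The monorail is closed down for the night, and I handed the job in at about 59 s.

I did these steps in order:
1. I brought the throttle lever back upright.
2. I swung the door wide open.
3. I pulled the drawer to its stop.
4. I set the four purple cars down in a 2 x 2 pattern inside.
5. I pushed the drawer home and shut the door onto its catch.

What the last checks showed:
- **Lever:** the grip measured about 2 mm off the controller's centre, which is roughly 0.02 rad from upright. It still looked upright in the final scene picture.
- **Drawer:** it stopped hard at home, and the wrist picture matches the one taken at the start to within 1 to 2 mm.
- **Door:** the resistance dropped away as the catch snapped. The door then held firm when I pushed with about 20 N, and it is shut in the final pictures.
- **Cars:** I saw all four standing on the drawer floor before pushing it in. In the final pictures the cabinet top hides the back row, so I could only see parts of them again.
- **Bystanders:** nothing looks moved in the final pictures, judged by eye. The arm ended clear of everything.

**One disagreement:** after I had pulled the drawer to its stop (about 170 mm of travel, with about 23 N against it), later pictures put it about 9 mm further in. It must have shifted while I was placing the cars. I left it there, because it had already been held at the stop for longer than the required 0.2 s.

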